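Pack the drill press hold-down kit and latch the toolbox

ROBOT

A 6-joint arm with a two-finger parallel gripper is mounted at the origin on the work surface. World frame = base frame: x ahead of the robot, y to its left, z up, the work surface at z = 0. Lengths are in m, angles in rad, forces in N, time in s.
With the tool pointing down it reaches from about 0.35 to 0.85 m from the base axis. Payload 8.1 kg.
Tool frame: the origin (TCP) lies at the very end of the fingers, on their centre line; the grasp point (between the pads) lies 19 mm behind it (robot.pinch_z is the z of the grasp point in the tool frame, in m); z points along the fingers, y is the direction in which the jaws open and shut (so a half turn about z gives the same grasp; the last joint's range is limited). The gripper opens to 93 mm and grips with 3 to 60 N. Pads are 15 mm wide; open, the fingers measure 128 mm over their backs; the gripper's body (75 mm by 188 mm) begins 65 mm behind the grasp point.
Start: joints at [-1.23, 0.13, 1.488, -0, 1.523, -0.085], TCP at [0.248, -0.546, 0.219] pointing down, gripper open.
Joint ranges: [-2.96, 2.96], [-0.89, 2.26], [0.02, 2.5], [-1.34, 4.48], [0, 2.73], [-2.66, 2.66]. Speed limits (rad/s): [2.39, 2.39, 2.79, 3.14, 3.14, 3.14].

INTERFACE

Orientations are given as a rotation vector (axis times angle).
In Python, from plant import robot gives the robot as it stands.
- The arm moves only by the tool drive_tool, never from a script. Its argument "steps" is a list of rows, each an object of numbers: "jaw": the opening, from 0 (shut) to 1 (fully open); "tx", "ty", "tz": the shift along the tool's x, y, z scaled (see below); "turn": the turn about the tool's z scaled (see below). A call has 1 to 12 rows; each row is the pose to reach, as a shift and turn from the pose commanded when the call began, along the tool's axes at that moment, turning the shorter way round; what a row does not reach only later rows make up. The controller multiplies each number of a shift by 0.3 m and each number of a turn by 180 degrees. A row lasts 1/10 s, in which the tool goes at most 50 mm and 8.59 degrees, less where a joint would pass 70% of its speed; a pose out of reach is approached as far as the arm can. A call with a number of a shift or a turn outside -1 to 1 is refused whole. A call with a gripper value outside its range is refused whole. The fingers move at their own pace and stop on an object; "force" is the grip in N (left out, the last holds). Time passes only in rows, so rows that repeat a pose let the fingers close. It gives the time, the measured TCP pose, the force and the opening at its end, in the units of the state.
- robot.read_state(): the state, without advancing time (a new reading comes with each control period).
- robot.read_camera(name): name is "scene" or "top" or "wrist"; returns (picture, depth): 480x640x3 uint8, blue, green, red; 480x640 float32, m along the optical axis (not along the pixel's ray), 0 where there is no reading.
- robot.get_calibration(name): a dict with "fx", "fy", "cx", "cy" (pixels), "eye" and "attitude" of the camera in the world. Camera axes: x right, y down, z forward; pixel columns grow to the right and rows downward; lengths in m; the calibration is good to about 2 mm. A picture is of the moment at which its call begins: read the wrist's pose just before it. get_calibration takes no time and is no camera call; for the wrist camera it gives the pose at the moment of the call.
- robot.close_job(): hands the job in, once; it reports no verdict.
The state is a dict: "t": time; "q": joint angles; "dq": joint speeds; "joint_torque": joint torques, N m; "tool_pos": TCP position; "orientation": TCP orientation; "force": force on the tool from outside, world axes, zero at the start; "wrist_torque": the same for the moment, N m; "opening": finger opening in m.
Only numpy, scipy, OpenCV 4.12 (cv2) and the standard library are available. Lean on these libraries where they do the work, as an engineer would, in place of code of your own. Each camera call takes 0.05 s, during which the arm holds its last target.

TASK

Pack up the drill press hold-down kit: take the long toothed rack off the open red toolbox and lay it flat in the plywood tray, and put every strap clamp and stepped block that is on the table into the toolbox. Then shut the lid, hook the latch's wire loop over the keeper on the lid and press the latch lever right down so that the lid is pulled tight on its seal. Leave the drill chuck, the step pulley and the yellow collar where they are.

Things in the scene. Friction and masses are not known exactly. Their poses are not given: they have to be found in the camera images.
- toolbox: red steel toolbox, fixed, open on top: outside 270 mm (its x) by 190 mm (its y), rim 92 mm high, walls and floor 4 mm thick. Origin: centre of the underside; z up. Its front, with the latch, is its -y face (y = -95 mm); the lid is hinged on the back rim (y = +95 mm). A black rubber seal on the front rim stands 5 mm above it.
- lid (a joint): angle of the lid (rad): 0 = flush on the rim, grows as it opens up and back; about 1.7 at the start, limit 1.9. The lid is a red pan 270 x 190 x 34 mm, 0.55 kg; its stiff hinge stays where it is left (about 5 N at the front edge moves it). Shut but unlatched it rests on the seal at about 0.02 to 0.03; latched tight it is squeezed to about 0.
- lid_hinge (a point): middle of the lid's hinge line, at the back rim of the box, 92 mm above the table. Axes ride with the lid; when it is shut they are those of the toolbox.
- lid_front (a point): middle of the lid's front top edge; with the lid shut it is 190 mm in front of the hinge line and 34 mm above it.
- lid_handle (a point): middle of the black carrying handle on the lid's outer face: a fixed bar of 10 mm diameter, 110 mm long along the toolbox's x, 34 mm off the lid, half way between hinge and front edge.
- keeper (a point): where the loop's bar lies when hooked, in the keeper: a steel hook 30 mm wide, mid-front of the lid, a channel open upward; floor 10 mm above the lid's lower edge, lip 6 mm higher, 12 mm in front of the lid's face. The point is 8 mm in front of the face, 4 mm over the floor. Axes ride with the lid; lid shut: the toolbox's (-y outward).
- lever (a joint): latch lever angle (rad): 0 = right down, flat against the box front; grows swinging outward (-y of the toolbox) and up; 1.57 = level; limit 2.4; starts at 2.1 to 2.35. Stays where left. Steel plate 34 mm wide (toolbox x), 6 mm thick, 55 mm long from its pivot. With the loop hooked, pressing takes 4 to 12 N; past about 0.3 it is over centre and stays.
- lever_pivot (a point): middle of the lever's pivot axis (along the toolbox's x), 12 mm in front of the box's front face and 70 mm above the table.
- lever_tip (a point): middle of the lever's free end, 55 mm from its pivot.
- loop (a joint): angle of the wire loop relative to the lever (rad): 0 when latched; grows as the loop swings outward. The loop's lean outward from straight up is (loop - lever). It swings freely and at the start hangs out on its stop at 2.95, its bar just above the lever's tip. Past straight up it falls against the lid by itself.
- loop_pivot (a point): middle of the axis on which the loop turns on the lever, 14 mm from the lever's pivot.
- loop_bar (a point): middle of the loop's crossbar, 49 mm from the loop's pivot. 8 mm round wire; two legs, 52 mm apart over their outsides, run from the pivot to the crossbar, straddling lever and keeper. Lever above 1.9, swing the loop up and over until the bar leans on the lid's face above and behind the keeper's lip (it stays); pressing the lever then draws it into the keeper.
- rack: table-height rack of a drill press column: a straight steel bar 300 x 22 x 12 mm with teeth across its upper face, 0.55 kg, too long for the toolbox; at the start it lies across the open toolbox, resting on the two side rims (its underside 92 mm above the table). Origin: centre of the underside; x along its length, z up.
- tray: shallow plywood tray, fixed: outside 370 mm (its x) by 140 mm (its y), 28 mm high, walls and floor 6 mm. Origin: centre of the underside; z up.
- clamp_a: steel strap clamp, one of up to three (may be absent): a flat dark steel bar 116 x 32 x 16 mm with a lengthwise slot 64 x 12 mm right through it, 0.34 kg. Origin: centre of the underside; x along its length, y across its 32 mm width, z up.
- clamp_b: steel strap clamp, one of up to three (may be absent): a flat dark steel bar 116 x 32 x 16 mm with a lengthwise slot 64 x 12 mm right through it, 0.34 kg. Origin: centre of the underside; x along its length, y across its 32 mm width, z up.
- clamp_c: steel strap clamp, one of up to three (may be absent): a flat dark steel bar 116 x 32 x 16 mm with a lengthwise slot 64 x 12 mm right through it, 0.34 kg. Origin: centre of the underside; x along its length, y across its 32 mm width, z up.
- block_a: stepped steel packing block, one of up to two (may be absent): a staircase 72 x 32 x 50 mm, 0.45 kg, four steps each 18 mm long along its x, their tops 12.5, 25, 37.5 and 50 mm high, the tallest at its +x end (centre of mass at x = +9 mm). Origin: centre of the underside; x along its length, y across its 32 mm width, z up.
- block_b: stepped steel packing block, one of up to two (may be absent): a staircase 72 x 32 x 50 mm, 0.45 kg, four steps each 18 mm long along its x, their tops 12.5, 25, 37.5 and 50 mm high, the tallest at its +x end (centre of mass at x = +9 mm). Origin: centre of the underside; x along its length, y across its 32 mm width, z up.
- chuck: dark steel drill chuck standing on the table, 54 mm diameter, 78 mm high; not to be disturbed. Origin: centre of the underside.
- pulley: aluminium step pulley standing on the table, largest diameter 110 mm, 66 mm high; not to be disturbed. Origin: centre of the underside.
- collar: yellow painted ring collar on the table, 90 mm outside diameter, 50 mm high; not to be disturbed. Origin: centre of the underside.
There are look-alikes about, which are no part of the job. What is shaped like the block_b but blue, pink or purple is not meant.

How it is judged:
By the outcome, as a careful person would: the job done as asked, in the order asked, and still so for the second after the job is handed in, with the robot touching nothing.
Of clamp_a, clamp_b, clamp_c, block_a, block_b only 3 to 5 are there at a start; the rules pass over those that are not, and their reading is None.
At some moment in a run one of clamp_a, clamp_b, clamp_c, block_a, block_b may be knocked a few centimetres aside while the robot is not near it.
It also fails if it takes over 210 s, if anything falls off the work surface, if the arm or the gripper's body presses on something with over 40 N, if the wrist force passes 120 N, or if a joint passes its speed limit or range.

## Working session

There is one attempt and no reset: what is moved stays moved. The work goes in short steps, Python scripts to look and compute and a tool call to move; the robot and the scene stay as the last step left them, time stands still between calls to the robot, and variables do not carry over. Pictures are saved under pics/ and viewed, and the job is handed in when it is done.

Besides the shell and the picture viewer there is one more tool, called after "Emit:" as name(argument=value, ...) on one line, values as JSON. drive_tool: Moves the arm, as the interface text tells. Its arguments: {"type":"object","properties":{"steps":{"type":"array"},"force":{"type":"number"}},"required":["steps"]}

```bash
ls; mkdir -p pics; cat > h.py <<'E'
import numpy as np, cv2
from scipy.spatial.transform import Rotation as R
from plant import robot
def cam(n,save=None):
    c=robot.get_calibration(n); im,d=robot.read_camera(n)
    np.savez('last_%s.npz'%n,im=im,d=d,eye=np.array(c['eye']),att=np.array(c['attitude']),k=np.array([c['fx'],c['fy'],c['cx'],c['cy']]))
    if save: cv2.imwrite('pics/'+save,im)
    return im,d,c
def rot(a):
    a=np.array(a); return a if a.shape==(3,3) else R.from_rotvec(a).as_matrix()
class L:
    def __init__(s,n):
        z=np.load('last_%s.npz'%n); s.im=z['im'];s.d=z['d'];s.eye=z['eye'];s.A=rot(z['att']);s.k=z['k']
    def px(s,u,v,z=None):
        fx,fy,cx,cy=s.k; r=s.A@np.array([(u-cx)/fx,(v-cy)/fy,1])
        if z is not None: return s.eye+r*(z-s.eye[2])/r[2]
        d=np.median(s.d[int(v)-1:int(v)+2,int(u)-1:int(u)+2]); return s.eye+r*d
    def proj(s,p):
        c=s.A.T@(np.array(p)-s.eye); return c[0]/c[2]*s.k[0]+s.k[2],c[1]/c[2]*s.k[1]+s.k[3]
    def cloud(s):
        fx,fy,cx,cy=s.k; v,u=np.mgrid[0:480,0:640]
        c=np.stack([(u-cx)/fx*s.d,(v-cy)/fy*s.d,s.d],-1); return c@s.A.T+s.eye
    def crop(s,x0,y0,x1,y1,f,name):
        cv2.imwrite('pics/'+name,cv2.resize(s.im[y0:y1,x0:x1],None,fx=f,fy=f,interpolation=cv2.INTER_CUBIC))
E
python3 - <<'E'
from h import *
for n in ['scene','top','wrist']:
    im,d,c=cam(n,n+'0.png'); print(n,c)
print(robot.read_state())
E
```

```text
pics
scene {'fx': 465.41424119653266, 'fy': 465.41424119653266, 'cx': 313.5482973742018, 'cy': 244.74250245756863, 'eye': array([ 1.03993329, -0.78226152,  0.77501819]), 'attitude': array([-2.13344794, -0.57377992,  0.28198444])}
top {'fx': 576.1798924388213, 'fy': 576.1798924388213, 'cx': 320.609521839153, 'cy': 232.70170829757672, 'eye': array([0.31856111, 0.03879054, 1.37316867]), 'attitude': array([-2.11677142,  2.13755398, -0.2256455 ])}
wrist {'fx': 338.16560932058206, 'fy': 338.16560932058206, 'cx': 318.9738523641073, 'cy': 239.66052327411245, 'eye': array([ 0.32153638, -0.51247057,  0.38341839]), 'attitude': array([ 2.42641214, -1.56325237, -0.2300221 ])}
{'t': 0.15, 'q': array([-1.23037793e+00,  1.31012902e-01,  1.48905100e+00,  1.53842353e-05,
        1.52299413e+00, -8.53898494e-02]), 'dq': array([-0.0017622 , -0.00302512, -0.00286595, -0.00076389, -0.00172555,
       -0.00073334]), 'joint_torque': array([-7.11888379e-05, -5.60474610e+01, -4.92336023e+01,  7.68705178e-02,
        3.05950502e-02, -1.19673550e-04]), 'tool_pos': array([ 0.24771494, -0.54598421,  0.21780134]), 'orientation': array([-3.06923754e+00, -6.63507772e-01,  2.68654906e-04]), 'force': array([ 0.2654668 , -0.28711718,  0.13997136]), 'wrist_torque': array([-0.00068942, -0.03382175,  0.03157473]), 'opening': 0.09314064949557462}
```

View pics/scene0.png

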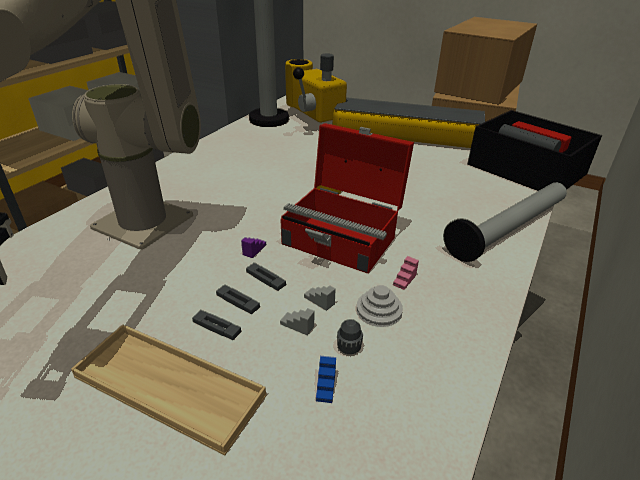

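View pics/top0.png

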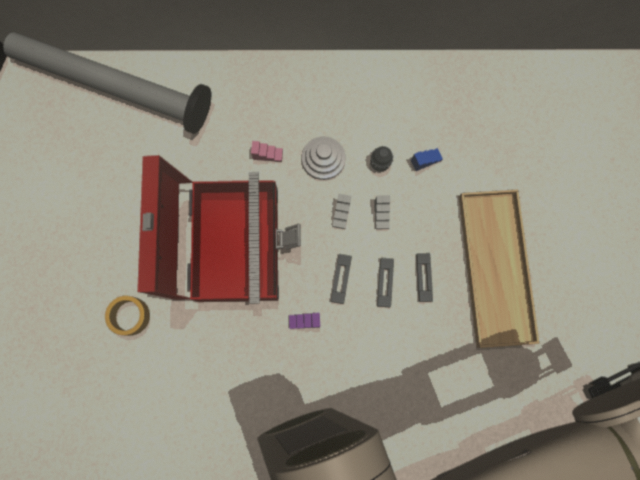

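View pics/wrist0.png

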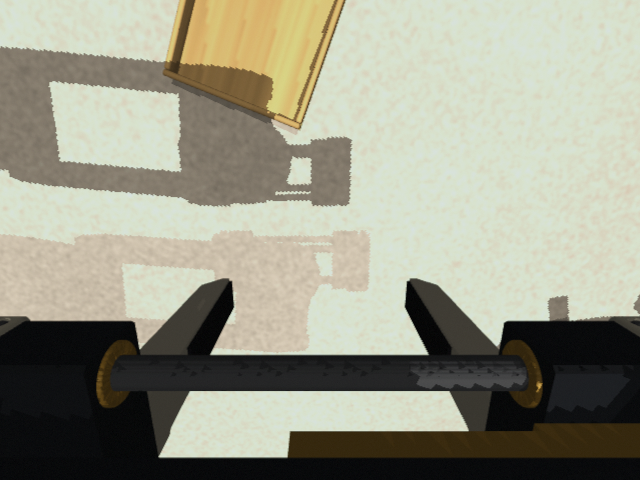

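Top view: three clamps at (341,279), (385,282) and (424,277); two grey blocks at (341,212) and (382,212). Look-alikes to ignore: pink (266,152), blue (428,158), purple (304,321). The rack is at (253,240), the tray at (498,268), and the latch at (290,238).

```bash
python3 - <<'E'
from h import *
t=L('top'); P=t.cloud()
t.crop(230,170,460,320,3,'crop0.png'); t.crop(130,140,310,310,4,'crop1.png')
s=L('scene'); s.crop(270,110,420,280,4,'crop2.png')
def rect(x0,y0,x1,y1,zmin,zmax):
    p=P[y0:y1,x0:x1].reshape(-1,3); d=t.d[y0:y1,x0:x1].ravel(); m=(p[:,2]>zmin)&(p[:,2]<zmax)&(d>0); p=p[m]
    r=cv2.minAreaRect(p[:,:2].astype(np.float32)); print(len(p),'c',np.round(r[0],4),'sz',np.round(r[1],4),'ang',round(r[2],1),'z',np.round(np.percentile(p[:,2],[5,50,95]),4)); return p
print('table z',np.median(P[350:360,200:230,2]))
for n,b in dict(c1=(325,250,358,308),c2=(370,252,400,310),c3=(412,248,438,306)).items(): print(n);rect(*b,.008,.03)
for n,b in dict(b1=(328,190,355,232),b2=(370,190,396,232)).items():
    print(n);rect(*b,.008,.07)
    for a in [(.008,.018),(.02,.03),(.033,.042),(.045,.056)]: rect(*b,*a)
print('rack');rect(240,165,266,310,.096,.12)
print('tray');rect(455,185,545,352,.02,.04)
print('lever');rect(272,215,310,260,.05,.16)
print('box rim');rect(170,170,285,308,.08,.102)
print('chuck');rect(365,140,398,178,.01,.1)
print('pulley');rect(296,130,350,182,.01,.1)
print('collar');rect(100,290,150,340,.01,.07)
E
```

```text
table z 0.00019026737155192208
c1
530 c [ 0.4754 -0.0293] sz [0.0574 0.1169] ang 89.4 z [0.0109 0.0157 0.02  ]
c2
553 c [ 0.4658 -0.1384] sz [0.1155 0.0502] ang 4.6 z [0.0105 0.0157 0.0202]
c3
560 c [ 0.477  -0.2318] sz [0.1155 0.0338] ang 0.7 z [0.0107 0.0156 0.0204]
b1
441 c [ 0.6292 -0.045 ] sz [0.0512 0.0838] ang 78.7 z [0.0101 0.0319 0.052 ]
102 c [ 0.6206 -0.0476] sz [0.0388 0.0902] ang 41.0 z [0.009  0.0123 0.0163]
105 c [ 0.634 -0.036] sz [0.0315 0.033 ] ang 78.2 z [0.0206 0.025  0.0288]
98 c [ 0.6449 -0.0384] sz [0.0314 0.0204] ang 77.9 z [0.034  0.0373 0.0411]
105 c [ 0.6627 -0.0416] sz [0.0314 0.0199] ang 79.8 z [0.0459 0.0489 0.0542]
b2
476 c [ 0.643  -0.1332] sz [0.0502 0.0957] ang 81.6 z [0.0101 0.0297 0.0526]
122 c [ 0.643  -0.1332] sz [0.0502 0.0957] ang 81.6 z [0.0088 0.0127 0.0169]
111 c [ 0.6414 -0.1349] sz [0.0541 0.0323] ang 1.7 z [0.0212 0.0249 0.0282]
104 c [ 0.6467 -0.1346] sz [0.0316 0.0283] ang 88.8 z [0.0339 0.0372 0.0411]
99 c [ 0.6524 -0.1338] sz [0.0341 0.0308] ang 0.1 z [0.0466 0.0504 0.0541]
rack
1306 c [0.5637 0.1594] sz [0.2984 0.0479] ang 3.6 z [0.0979 0.1025 0.1075]
tray
1323 c [ 0.5006 -0.4074] sz [0.3714 0.1431] ang 3.2 z [0.0213 0.0269 0.032 ]
lever
650 c [0.5664 0.0919] sz [0.1109 0.0615] ang 0.2 z [0.0651 0.0922 0.121 ]
box rim
2140 c [0.5626 0.2208] sz [0.3004 0.2449] ang 0.7 z [0.0831 0.0949 0.1014]
chuck
461 c [ 0.7633 -0.134 ] sz [0.0544 0.0492] ang 64.1 z [0.0206 0.0631 0.0787]
pulley
1427 c [0.7768 0.0048] sz [0.1075 0.1065] ang 47.4 z [0.0135 0.0342 0.0664]
collar
888 c [0.3923 0.4618] sz [0.0896 0.0911] ang 7.3 z [0.014  0.0472 0.0534]
```

```bash
sleep 0; ls pics
```

```text
crop0.png
crop1.png
crop2.png
scene0.png
top0.png
wrist0.png
```

View pics/crop0.png

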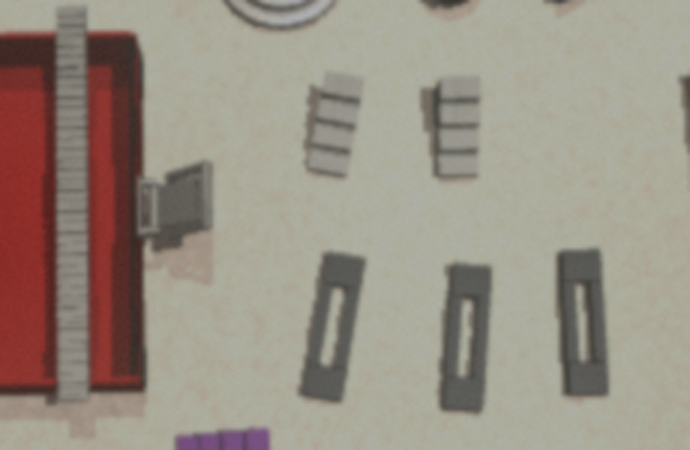

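View pics/crop1.png

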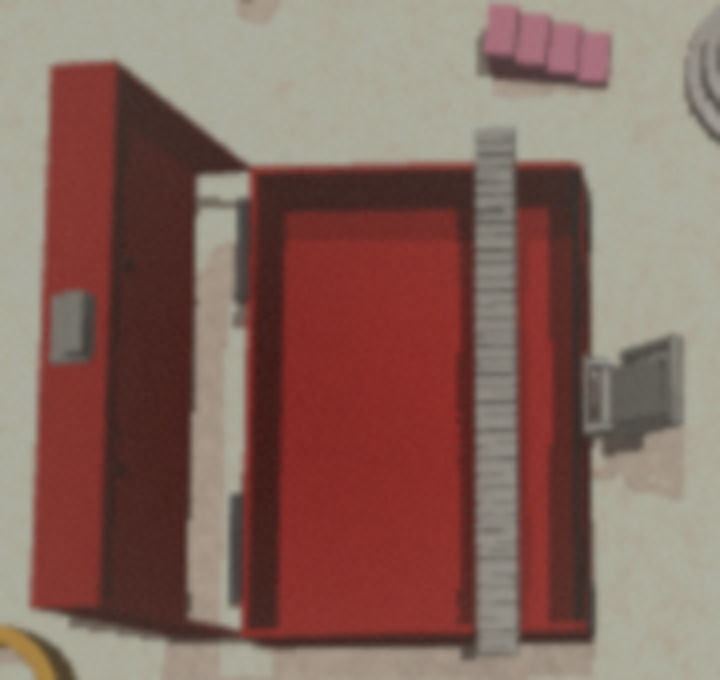

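View pics/crop2.png

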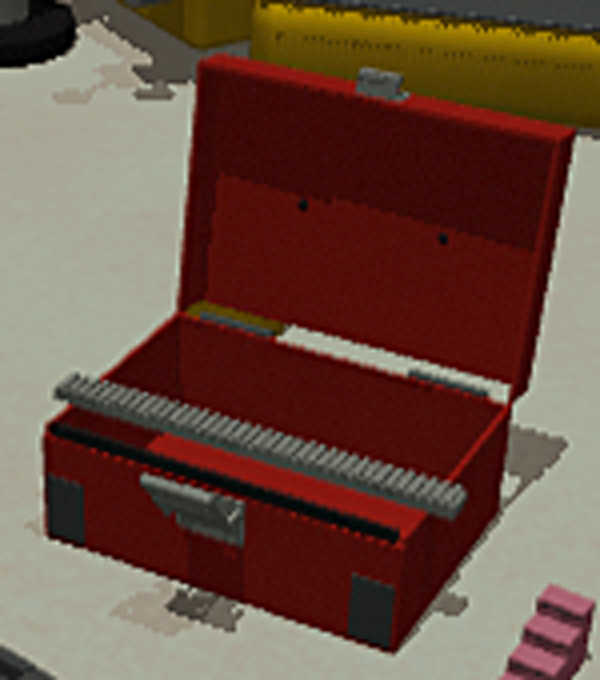

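```bash
cat >> h.py <<'E'
def topfit(t,P,box,z0,z1):
    x0,y0,x1,y1=box
    p=P[y0:y1,x0:x1].reshape(-1,3); d=t.d[y0:y1,x0:x1].ravel(); p=p[(p[:,2]>z0)&(p[:,2]<z1)&(d>0)]
    c=np.median(p,0); q=p-c; k=np.linalg.norm(q[:,:2],axis=1)<0.075; p=p[k]; c=p.mean(0); q=p[:,:2]-c[:2]
    w,V=np.linalg.eigh(q.T@q); a=V[:,1]; a=a*np.sign(a[0]); e=q@a; n=q@np.array([-a[1],a[0]])
    mid=(np.percentile(e,1)+np.percentile(e,99))/2; 
    return c,np.degrees(np.arctan2(a[1],a[0])),np.percentile(e,[1,99]),np.percentile(n,[2,98])
E
python3 - <<'E'
from h import *
t=L('top'); P=t.cloud()
np.set_printoptions(precision=4,suppress=True)
for n,b in dict(c1=(325,250,358,308),c2=(370,252,400,310),c3=(412,248,438,306)).items(): print(n,*topfit(t,P,b,.011,.025))
for n,b in dict(b1=(328,190,355,232),b2=(370,190,396,232)).items(): print(n,*topfit(t,P,b,.009,.06))
print('rack',*topfit(t,P,(240,165,266,310),.098,.12))
q=P[165:310,240:266].reshape(-1,3);q=q[(q[:,2]>.099)&(q[:,2]<.115)]
m=(abs(q[:,1]-.159)<.02); q=q[m]; print('rack full',q.mean(0),np.polyfit(q[:,0],q[:,1],1),q[:,0].min(),q[:,0].max())
for u,v in [(275.75,181.25),(278,299.5),(192.5,182),(190.75,298.75)]: print('rim',t.px(u,v,.092))
# tray by colour corners: rim points
q=P[185:352,455:545].reshape(-1,3);q=q[(q[:,2]>.02)&(q[:,2]<.035)];r=cv2.minAreaRect(q[:,:2].astype(np.float32));print('tray',r)
for v in range(170,310,12):
    pass
# front face of the box : latch region cloud
q=P[222:256,270:308].reshape(-1,3); 
for v in range(222,254,3): print(v,' '.join('%.0f,%.0f'%(P[v,u,1]*1000,P[v,u,2]*1000) for u in range(272,306,3)))
s=L('scene')
for n,(u,v) in dict(tipL=(142,476),tipR=(242,498)).items(): print(n,s.px(270+u/4,110+v/4))
E
```

```text
c1 [ 0.4749 -0.0328  0.016 ] -10.577624874908102 [-0.0564  0.0575] [-0.0156  0.0155]
c2 [ 0.4658 -0.138   0.0159] -6.417445662526681 [-0.0565  0.0565] [-0.0159  0.0157]
c3 [ 0.4757 -0.2313  0.0159] 0.7966977320218104 [-0.0561  0.0582] [-0.0159  0.0156]
b1 [ 0.6369 -0.0369  0.0316] -11.500554559130661 [-0.0371  0.0346] [-0.0154  0.0155]
b2 [ 0.6348 -0.1341  0.0314] 4.454326679517648 [-0.0376  0.0342] [-0.0167  0.0152]
rack [0.5569 0.1656 0.1031] 0.5276022070892009 [-0.0734  0.0746] [-0.0104  0.0103]
rack full [0.5592 0.1657 0.1032] [0.0125 0.1587] 0.4143525244507332 0.7119978524830535
rim [0.692 0.117 0.092]
rim [0.4204 0.111  0.092 ]
rim [0.6914 0.308  0.092 ]
rim [0.424  0.3035 0.092 ]
tray ((0.500551700592041, -0.40737348794937134), (0.3713596761226654, 0.14311425387859344), 3.2496962547302246)
222 131,3 119,86 117,3 109,3 102,2 95,-4 88,-0 80,5 73,-2 66,1 58,-0 51,-2
225 131,4 119,85 117,2 109,2 102,4 95,2 88,-4 77,110 70,117 63,122 58,4 51,2
228 131,7 119,84 117,-1 109,-0 102,1 91,83 84,91 77,107 70,109 63,119 58,-4 51,-4
231 131,-1 119,87 112,76 106,76 99,77 91,88 84,93 77,100 70,108 63,121 58,1 51,1
234 131,1 119,83 117,-3 106,74 98,79 91,85 84,96 77,99 70,113 63,117 59,-2 51,0
237 131,6 119,82 117,-0 106,71 98,82 91,86 84,92 77,103 70,108 63,125 59,-4 51,-0
240 131,4 119,81 117,1 106,74 98,82 91,90 84,89 77,97 70,111 64,118 59,1 51,1
243 130,11 119,82 117,-2 105,77 98,80 91,89 84,93 77,103 70,108 63,120 59,-3 51,1
246 131,1 118,87 112,76 105,77 102,-1 92,82 84,94 77,107 70,111 66,-4 59,-3 51,-2
249 131,4 119,85 117,0 109,-1 102,-1 95,-1 88,4 80,-0 73,-3 66,-1 59,-1 51,1
252 131,0 118,90 117,1 109,3 102,-2 95,2 88,4 80,0 73,0 66,1 59,1 52,-2
tipL [0.5396 0.0603 0.1183]
tipR [0.5833 0.1149 0.0843]
```

```bash
cat >> h.py <<'E'
def go(x,y,z,psi,show=True):
    s=robot.read_state(); p=s['tool_pos']; M=rot(s['orientation']); ps=np.degrees(np.arctan2(M[1,0],M[0,0]))
    d=M.T@(np.array([x,y,z])-p); tn=((ps-psi+180)%360-180)
    print('t %.1f at'%s['t'],np.round(p,4),'psi %.1f'%ps,'F',np.round(s['force'],1),'op %.3f'%s['opening'],'->',np.round(d/0.3,4),'turn %.4f'%(tn/180),'tilt z',np.round(M[:,2],3))
E
python3 -c "
from h import *
go(.40,-.25,.24,10)
go(.563,.166,.2,.7)"
```

```text
t 0.1 at [ 0.2477 -0.546   0.2178] psi 24.4 F [ 0.3 -0.3  0.1] op 0.093 -> [ 0.8698 -0.6889 -0.0729] turn 0.0800 tilt z [-0.     0.001 -1.   ]
t 0.1 at [ 0.2477 -0.546   0.2178] psi 24.4 F [ 0.3 -0.3  0.1] op 0.093 -> [ 1.9374 -1.7272  0.0621] turn 0.1316 tilt z [-0.     0.001 -1.   ]
```

Emit:
drive_tool(steps=[{"tx": 0.97, "ty": -0.86, "tz": -0.07, "turn": 0.13, "jaw": 0.45}, {"tx": 0.97, "ty": -0.86, "tz": -0.07, "turn": 0.13, "jaw": 0.45}, {"tx": 0.97, "ty": -0.86, "tz": -0.07, "turn": 0.13, "jaw": 0.45}, {"tx": 0.97, "ty": -0.86, "tz": -0.07, "turn": 0.13, "jaw": 0.45}, {"tx": 0.97, "ty": -0.86, "tz": -0.07, "turn": 0.13, "jaw": 0.45}, {"tx": 0.97, "ty": -0.86, "tz": -0.07, "turn": 0.13, "jaw": 0.45}, {"tx": 0.97, "ty": -0.86, "tz": -0.07, "turn": 0.13, "jaw": 0.45}, {"tx": 0.97, "ty": -0.86, "tz": -0.07, "turn": 0.13, "jaw": 0.45}, {"tx": 0.97, "ty": -0.86, "tz": -0.07, "turn": 0.13, "jaw": 0.45}, {"tx": 0.97, "ty": -0.86, "tz": -0.07, "turn": 0.13, "jaw": 0.45}])

```text
t: 1.15
tool_pos: [0.4065, -0.1907, 0.2395]
orientation: [3.141, 0.032, -0.0]
force: [0.1, -0.5, -0.2]
opening: 0.0421
```

```bash
python3 -c "
from h import *
go(.563,.166,.2,.7)"
```

```text
t 1.1 at [ 0.4065 -0.1907  0.2395] psi 1.2 F [ 0.1 -0.5 -0.2] op 0.042 -> [ 0.5456 -1.1783  0.1312] turn 0.0025 tilt z [-0. -0. -1.]
```

Emit:
drive_tool(steps=[{"tx": 0.54, "ty": -1, "tz": 0, "jaw": 0.45}, {"tx": 0.54, "ty": -1, "tz": 0}, {"tx": 0.54, "ty": -1, "tz": 0}, {"tx": 0.54, "ty": -1, "tz": 0}, {"tx": 0.54, "ty": -1, "tz": 0}, {"tx": 0.54, "ty": -1, "tz": 0}, {"tx": 0.54, "ty": -1, "tz": 0}, {"tx": 0.54, "ty": -1, "tz": 0}, {"tx": 0.54, "ty": -1, "tz": 0}])

```text
schema error: expected keys jaw, tx, ty, tz, turn
```

```bash
python3 -c "
from h import *
cam('wrist','w1.png')
go(.563,.166,.2,.7)
go(.563,.166,.0905,.7)
w=L('wrist'); P=w.cloud()
print(w.proj([.563,.1657,.104]),w.proj([.563,.1547,.104]),w.proj([.563,.1767,.104]))
"
```

```text
t 1.2 at [ 0.4061 -0.1915  0.2395] psi 1.0 F [-0.8 -0.1  0.3] op 0.042 -> [ 0.5448 -1.182   0.1309] turn 0.0019 tilt z [-0. -0. -1.]
t 1.2 at [ 0.4061 -0.1915  0.2395] psi 1.0 F [-0.8 -0.1  0.3] op 0.042 -> [ 0.545  -1.1822  0.4959] turn 0.0019 tilt z [-0. -0. -1.]
(np.float64(-134.01242506585794), np.float64(27.06816756025708)) (np.float64(-119.76262997395054), np.float64(27.40695625839652)) (np.float64(-148.27203739746852), np.float64(26.72914545736785))
```

View pics/w1.png

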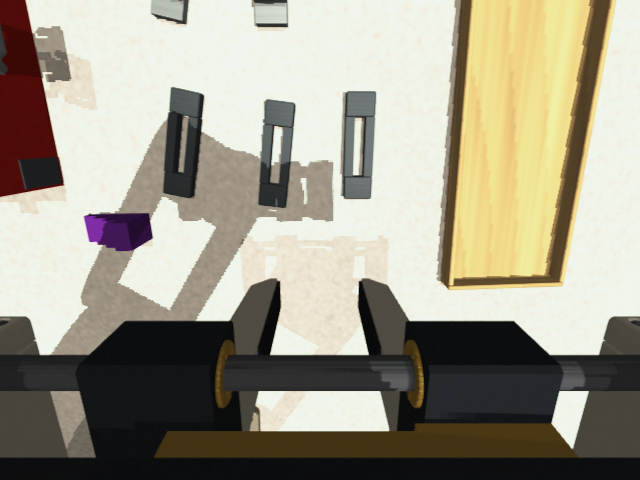

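The wrist view shows the three clamps around (183,142), (277,153) and (359,145), and the tray on the right. The move was refused because every row needs all the keys, so I'll resend it with them.

Emit:
drive_tool(steps=[{"tx": 0.54, "ty": -1, "tz": 0, "turn": 0, "jaw": 0.45}, {"tx": 0.54, "ty": -1, "tz": 0, "turn": 0, "jaw": 0.45}, {"tx": 0.54, "ty": -1, "tz": 0, "turn": 0, "jaw": 0.45}, {"tx": 0.54, "ty": -1, "tz": 0, "turn": 0, "jaw": 0.45}, {"tx": 0.54, "ty": -1, "tz": 0, "turn": 0, "jaw": 0.45}, {"tx": 0.54, "ty": -1, "tz": 0, "turn": 0, "jaw": 0.45}, {"tx": 0.54, "ty": -1, "tz": 0, "turn": 0, "jaw": 0.45}, {"tx": 0.54, "ty": -1, "tz": 0, "turn": 0, "jaw": 0.45}, {"tx": 0.54, "ty": -1, "tz": 0, "turn": 0, "jaw": 0.45}])

```text
t: 2.1
tool_pos: [0.5633, 0.1104, 0.2386]
orientation: [3.141, 0.027, -0.003]
force: [-0.1, -0.4, -0.4]
opening: 0.0419
```

```bash
python3 -c "
from h import *
cam('wrist','w2.png')
go(.563,.166,.2,.7)
go(.563,.166,.0905,.7)
w=L('wrist'); P=w.cloud()
for c in [-.01,0,.01,.02,.03,.04,.05]:
  x=.58+c; m=(abs(P[...,0]-x)<.003)&(P[...,2]>.099)&(P[...,2]<.110)&(abs(P[...,1]-.166)<.03); q=P[m]; print(x,len(q),q[:,1].min() if len(q) else 0,q[:,1].max() if len(q) else 0, q[:,2].mean() if len(q) else 0)
"
```

```text
t 2.1 at [0.5631 0.1098 0.2389] psi 0.9 F [-0.9  0.1  0.1] op 0.042 -> [ 0.0028 -0.1875  0.1296] turn 0.0012 tilt z [-0.001 -0.001 -1.   ]
t 2.1 at [0.5631 0.1098 0.2389] psi 0.9 F [-0.9  0.1  0.1] op 0.042 -> [ 0.0033 -0.1878  0.4946] turn 0.0012 tilt z [-0.001 -0.001 -1.   ]
0.57 135 0.15341816768350022 0.17524499759665585 0.10178217827479093
0.58 156 0.1537347813242095 0.1757862314386357 0.10273448492504414
0.59 183 0.15384340084232428 0.17594479889896367 0.10232826381374574
0.6 156 0.154035527722506 0.17580661734088143 0.10163587761307318
0.61 175 0.15428202699496102 0.17619543030811552 0.10167648103897112
0.62 173 0.1542584308592917 0.17664279568121066 0.10284523346526465
0.63 190 0.15433850230980248 0.17643892924001175 0.10251811945900606
```

View pics/w2.png

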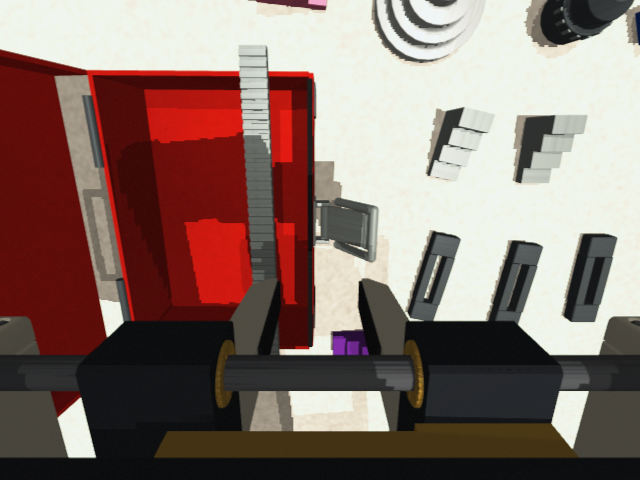

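The rack runs from (253,50) to (265,275) in the wrist view. Its centre is at y≈0.165.

Emit:
drive_tool(force=40, steps=[{"tx": 0.0, "ty": -0.184, "tz": 0.13, "turn": 0, "jaw": 0.45}, {"tx": 0.0, "ty": -0.184, "tz": 0.13, "turn": 0, "jaw": 0.45}, {"tx": 0.0, "ty": -0.184, "tz": 0.13, "turn": 0, "jaw": 0.45}, {"tx": 0.0, "ty": -0.184, "tz": 0.3, "turn": 0, "jaw": 0.45}, {"tx": 0.0, "ty": -0.184, "tz": 0.4, "turn": 0, "jaw": 0.45}, {"tx": 0.0, "ty": -0.184, "tz": 0.493, "turn": 0, "jaw": 0.45}, {"tx": 0.0, "ty": -0.184, "tz": 0.493, "turn": 0, "jaw": 0.45}, {"tx": 0.0, "ty": -0.184, "tz": 0.493, "turn": 0, "jaw": 0.0}, {"tx": 0.0, "ty": -0.184, "tz": 0.493, "turn": 0, "jaw": 0.0}, {"tx": 0.0, "ty": -0.184, "tz": 0.493, "turn": 0, "jaw": 0.0}, {"tx": 0.0, "ty": -0.184, "tz": 0.493, "turn": 0, "jaw": 0.0}, {"tx": 0.0, "ty": -0.184, "tz": 0.493, "turn": 0, "jaw": 0.0}])

```text
t: 3.35
tool_pos: [0.5641, 0.1659, 0.0946]
orientation: [3.141, 0.027, 0.007]
force: [0.0, -5.2, 7.3]
opening: 0.0216
```

Emit:
drive_tool(steps=[{"tx": 0.0, "ty": 0, "tz": -0.1, "turn": 0, "jaw": 0.0}, {"tx": 0.0, "ty": 0, "tz": -0.2, "turn": 0, "jaw": 0.0}, {"tx": 0.0, "ty": 0, "tz": -0.3, "turn": 0, "jaw": 0.0}, {"tx": 0.0, "ty": 0, "tz": -0.4, "turn": 0, "jaw": 0.0}, {"tx": 0.0, "ty": 0, "tz": -0.4, "turn": 0, "jaw": 0.0}, {"tx": 0.0, "ty": 0, "tz": -0.4, "turn": 0, "jaw": 0.0}])

```text
t: 3.95
tool_pos: [0.5622, 0.1668, 0.2116]
orientation: [-3.141, -0.028, -0.001]
force: [-0.4, -0.2, -7.1]
opening: 0.0216
```

```bash
python3 -c "
from h import *
cam('wrist','w3.png');cam('scene','s3.png')
go(.5,-.4074,.2,3.2)
w=L('wrist'); w.crop(180,0,420,300,2,'w3c.png'); s=L('scene'); s.crop(200,100,420,280,3,'s3c.png')
"
```

```text
t 4.0 at [0.5608 0.1665 0.209 ] psi 1.0 F [ 0.1  0.4 -6.5] op 0.021 -> [-0.2359  1.9091  0.0322] turn -0.0122 tilt z [-0.004 -0.001 -1.   ]
```

View pics/w3.png

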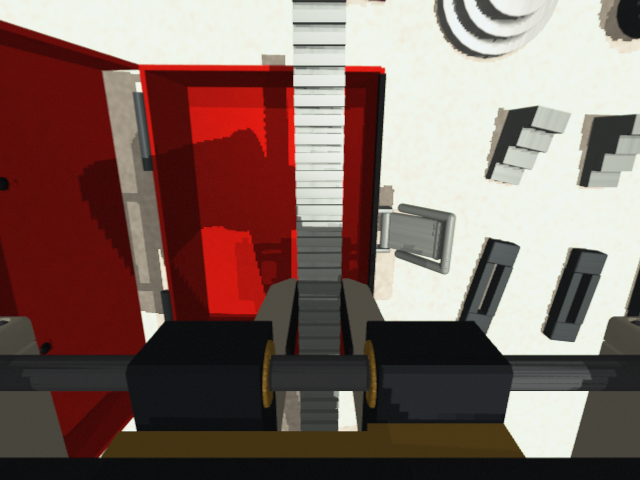

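View pics/s3c.png

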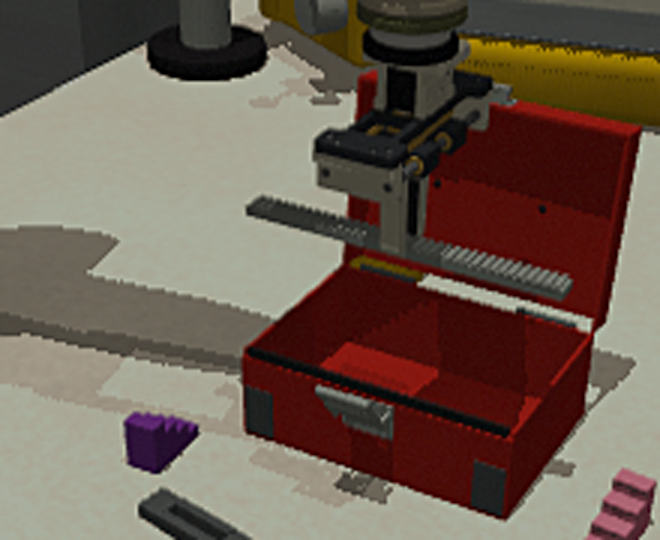

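The rack is held level, in the wrist view at (320,150).

Emit:
drive_tool(steps=[{"tx": -0.12, "ty": 0.96, "tz": 0, "turn": 0, "jaw": 0.0}, {"tx": -0.12, "ty": 0.96, "tz": 0, "turn": 0, "jaw": 0.0}, {"tx": -0.12, "ty": 0.96, "tz": 0, "turn": 0, "jaw": 0.0}, {"tx": -0.12, "ty": 0.96, "tz": 0, "turn": 0, "jaw": 0.0}, {"tx": -0.12, "ty": 0.96, "tz": 0, "turn": 0, "jaw": 0.0}, {"tx": -0.12, "ty": 0.96, "tz": 0, "turn": 0, "jaw": 0.0}, {"tx": -0.12, "ty": 0.96, "tz": 0, "turn": 0, "jaw": 0.0}, {"tx": -0.12, "ty": 0.96, "tz": 0, "turn": 0, "jaw": 0.0}])

```text
t: 4.85
tool_pos: [0.5298, -0.1224, 0.2094]
orientation: [-3.14, -0.023, 0.005]
force: [0.9, 0.1, -5.0]
opening: 0.0217
```

Emit:
drive_tool(steps=[{"tx": -0.11, "ty": 0.955, "tz": 0, "turn": -0.012, "jaw": 0.0}, {"tx": -0.11, "ty": 0.955, "tz": 0, "turn": -0.012, "jaw": 0.0}, {"tx": -0.11, "ty": 0.955, "tz": 0, "turn": -0.012, "jaw": 0.0}, {"tx": -0.11, "ty": 0.955, "tz": 0, "turn": -0.012, "jaw": 0.0}, {"tx": -0.11, "ty": 0.955, "tz": 0, "turn": -0.012, "jaw": 0.0}, {"tx": -0.11, "ty": 0.955, "tz": 0.2, "turn": -0.012, "jaw": 0.0}, {"tx": -0.11, "ty": 0.955, "tz": 0.3, "turn": -0.012, "jaw": 0.0}, {"tx": -0.11, "ty": 0.955, "tz": 0.45, "turn": -0.012, "jaw": 0.0}, {"tx": -0.11, "ty": 0.955, "tz": 0.45, "turn": -0.012, "jaw": 0.0}])

```text
t: 5.75
tool_pos: [0.4984, -0.4027, 0.0659]
orientation: [-3.127, -0.087, 0.019]
force: [-1.7, 1.7, -7.2]
opening: 0.0215
```

```bash
python3 -c "
from h import *
cam('wrist','w4.png');cam('scene','s4.png')
go(.5,-.4074,.014,3.2)
s=L('scene'); s.crop(60,270,280,450,3,'s4c.png')
"
```

```text
t 5.8 at [ 0.5028 -0.4065  0.075 ] psi 3.2 F [-0.  -1.  -4.1] op 0.021 -> [-0.009   0.0031  0.2033] turn 0.0003 tilt z [-0.003  0.003 -1.   ]
```

View pics/w4.png

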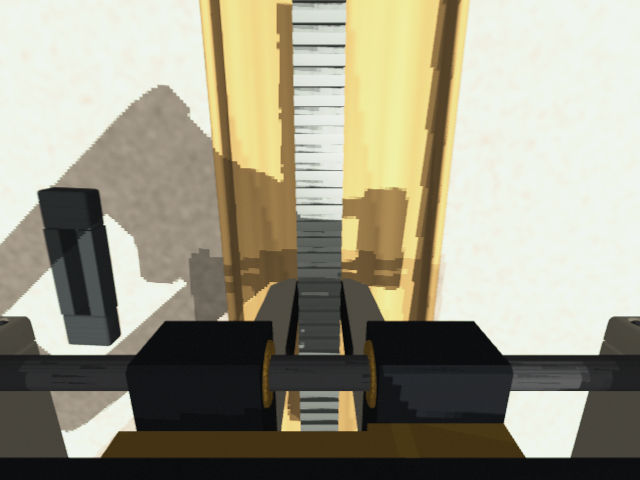

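View pics/s4c.png

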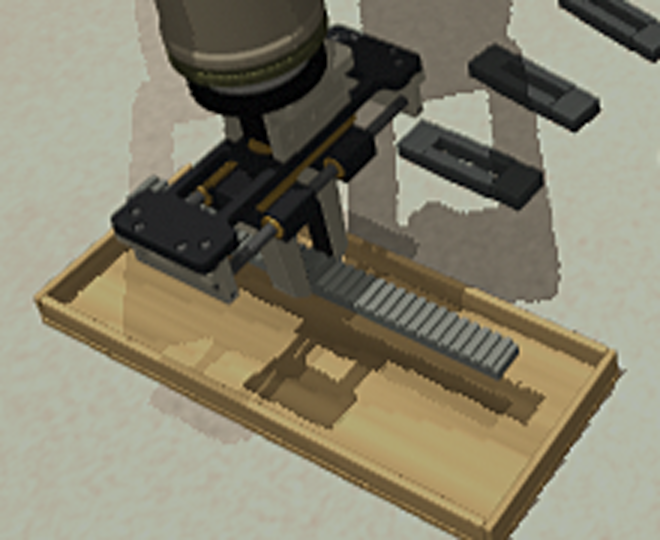

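Emit:
drive_tool(steps=[{"tx": -0.009, "ty": 0.003, "tz": 0.1, "turn": 0, "jaw": 0.0}, {"tx": -0.009, "ty": 0.003, "tz": 0.17, "turn": 0, "jaw": 0.0}, {"tx": -0.009, "ty": 0.003, "tz": 0.205, "turn": 0, "jaw": 0.0}, {"tx": -0.009, "ty": 0.003, "tz": 0.212, "turn": 0, "jaw": 0.0}, {"tx": -0.009, "ty": 0.003, "tz": 0.212, "turn": 0, "jaw": 0.0}])

```text
t: 6.35
tool_pos: [0.5018, -0.4105, 0.0152]
orientation: [3.139, 0.087, 0.003]
force: [0.0, -0.6, -5.2]
opening: 0.0211
```

```bash
python3 -c "
from h import *
go(.5,-.4074,.009,3.2)"
```

```text
t 6.3 at [ 0.5018 -0.4105  0.0152] psi 3.2 F [ 0.  -0.6 -5.2] op 0.021 -> [-0.0055 -0.0107  0.0207] turn -0.0000 tilt z [ 0.002 -0.002 -1.   ]
```

Emit:
drive_tool(steps=[{"tx": 0, "ty": 0, "tz": 0.012, "turn": 0, "jaw": 0.0}, {"tx": 0, "ty": 0, "tz": 0.018, "turn": 0, "jaw": 0.0}, {"tx": 0, "ty": 0, "tz": 0.018, "turn": 0, "jaw": 0.0}])

```text
t: 6.65
tool_pos: [0.5012, -0.4106, 0.0087]
orientation: [3.139, 0.086, 0.002]
force: [1.2, -0.3, -2.5]
opening: 0.0215
```

Emit:
drive_tool(steps=[{"tx": 0, "ty": 0, "tz": 0.0, "turn": 0, "jaw": 0.45}, {"tx": 0, "ty": 0, "tz": 0.0, "turn": 0, "jaw": 0.45}, {"tx": 0, "ty": 0, "tz": -0.1, "turn": 0, "jaw": 0.55}, {"tx": 0, "ty": 0, "tz": -0.25, "turn": 0, "jaw": 0.55}, {"tx": 0, "ty": 0, "tz": -0.4, "turn": 0, "jaw": 0.55}, {"tx": 0, "ty": -0.4, "tz": -0.5, "turn": 0, "jaw": 0.55}, {"tx": 0, "ty": -0.5, "tz": -0.5, "turn": 0, "jaw": 0.55}, {"tx": 0, "ty": -0.5, "tz": -0.5, "turn": 0, "jaw": 0.55}, {"tx": 0, "ty": -0.5, "tz": -0.5, "turn": 0, "jaw": 0.55}])

```text
t: 7.55
tool_pos: [0.4929, -0.256, 0.1598]
orientation: [-3.14, -0.092, -0.004]
force: [-0.1, -0.9, 0.8]
opening: 0.0508
```

```bash
python3 -c "
from h import *
cam('wrist','w5.png'); cam('top','t5.png');cam('scene','s5.png')
go(.4757,-.2313,.1,.8)"
```

```text
t 7.7 at [ 0.4926 -0.2605  0.1586] psi 3.2 F [ 0.  -0.2  0.7] op 0.051 -> [-0.0511 -0.1007  0.195 ] turn 0.0134 tilt z [ 0.001 -0.001 -1.   ]
```

View pics/w5.png

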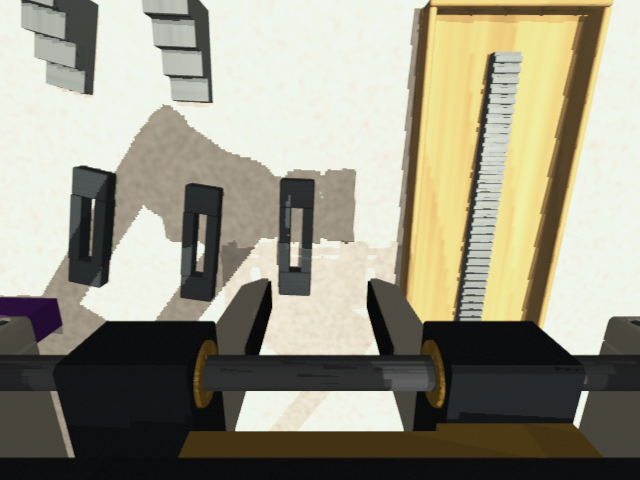

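View pics/t5.png

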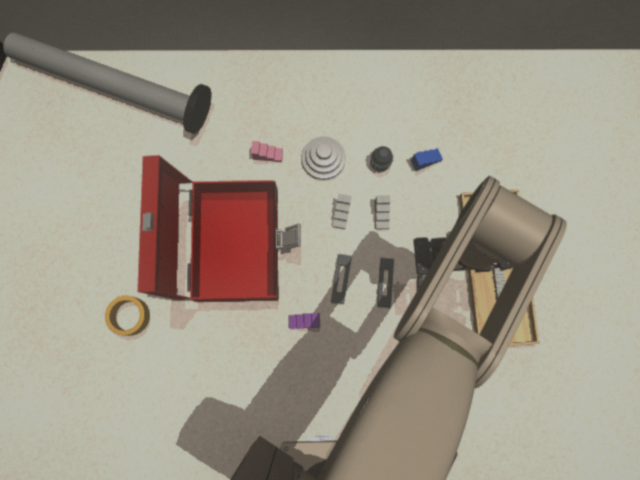

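View pics/s5.png

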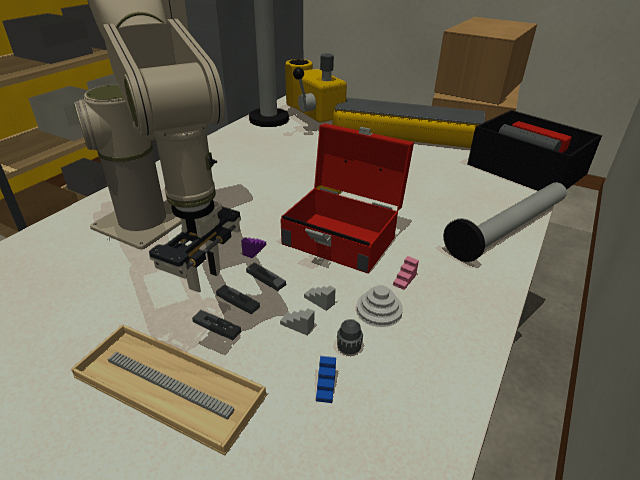

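The rack lies flat in the tray (scene view, about (170,385)). I'll measure the clamps from the wrist depth and take the nearest one first.

```bash
cat >> h.py <<'E'
def wfit(near,z0,z1,r=.07,n='wrist'):
    w=L(n); P=w.cloud(); m=(w.d>0)&(P[...,2]>z0)&(P[...,2]<z1)&(np.hypot(P[...,0]-near[0],P[...,1]-near[1])<r)
    q=P[m]; rr=cv2.minAreaRect(q[:,:2].astype(np.float32)); c=q.mean(0); e=q[:,:2]-c[:2]
    W,V=np.linalg.eigh(e.T@e); a=V[:,1]*np.sign(V[0,1])
    print('rect',np.round(rr[0],4),np.round(rr[1],4),round(rr[2],1),'pca',np.round(c,4),'ang %.1f'%np.degrees(np.arctan2(a[1],a[0])),len(q))
E
python3 -c "
from h import *
for c in [(.4757,-.2313),(.4658,-.138),(.4749,-.0328)]: wfit(c,.012,.025)
"
```

```text
rect [ 0.479  -0.2333] [0.1158 0.0321] 0.9 pca [ 0.4828 -0.2333  0.0155] ang 0.9 3096
rect [ 0.4679 -0.1402] [0.0328 0.1161] 84.2 pca [ 0.4715 -0.141   0.0152] ang -5.9 3169
rect [ 0.4772 -0.0348] [0.0336 0.1163] 79.1 pca [ 0.4808 -0.0362  0.0149] ang -10.5 3459
```

Emit:
drive_tool(steps=[{"tx": -0.043, "ty": -0.096, "tz": 0.1, "turn": 0.0134, "jaw": 0.55}, {"tx": -0.043, "ty": -0.096, "tz": 0.25, "turn": 0.0134, "jaw": 0.55}, {"tx": -0.043, "ty": -0.096, "tz": 0.38, "turn": 0.0134, "jaw": 0.55}, {"tx": -0.043, "ty": -0.096, "tz": 0.48, "turn": 0.0134, "jaw": 0.55}, {"tx": -0.043, "ty": -0.096, "tz": 0.51, "turn": 0.0134, "jaw": 0.55}, {"tx": -0.043, "ty": -0.096, "tz": 0.51, "turn": 0.0134, "jaw": 0.55}, {"tx": -0.043, "ty": -0.096, "tz": 0.51, "turn": 0.0134, "jaw": 0}, {"tx": -0.043, "ty": -0.096, "tz": 0.51, "turn": 0.0134, "jaw": 0}, {"tx": -0.043, "ty": -0.096, "tz": 0.51, "turn": 0.0134, "jaw": 0}, {"tx": -0.043, "ty": -0.096, "tz": 0.51, "turn": 0.0134, "jaw": 0}])

```text
t: 8.7
tool_pos: [0.479, -0.2332, 0.0065]
orientation: [3.139, 0.02, 0.004]
force: [-0.6, -1.6, 5.6]
opening: 0.0317
```

```bash
python3 -c "
from h import *
go(.466,.205,.2,90)"
```

```text
t 8.7 at [ 0.479  -0.2332  0.0065] psi 0.7 F [-0.6 -1.6  5.6] op 0.032 -> [-0.0226 -1.4598 -0.6482] turn -0.4958 tilt z [ 0.003 -0.002 -1.   ]
```

Emit:
drive_tool(steps=[{"tx": 0, "ty": 0, "tz": -0.15, "turn": 0, "jaw": 0}, {"tx": 0, "ty": 0, "tz": -0.3, "turn": 0, "jaw": 0}, {"tx": 0, "ty": 0, "tz": -0.45, "turn": 0, "jaw": 0}, {"tx": 0, "ty": -0.2, "tz": -0.6, "turn": -0.05, "jaw": 0}, {"tx": 0, "ty": -0.4, "tz": -0.65, "turn": -0.1, "jaw": 0}, {"tx": 0, "ty": -0.55, "tz": -0.65, "turn": -0.14, "jaw": 0}, {"tx": 0, "ty": -0.7, "tz": -0.65, "turn": -0.18, "jaw": 0}, {"tx": 0, "ty": -0.85, "tz": -0.65, "turn": -0.22, "jaw": 0}, {"tx": 0, "ty": -0.95, "tz": -0.65, "turn": -0.26, "jaw": 0}, {"tx": 0, "ty": -0.95, "tz": -0.65, "turn": -0.3, "jaw": 0}])

```text
t: 9.7
tool_pos: [0.4729, 0.0588, 0.1996]
orientation: [-2.779, -1.46, -0.001]
force: [0.5, -1.7, -3.1]
opening: 0.0313
```

```bash
python3 -c "
from h import *
go(.466,.205,.2,91)"
```

```text
t 9.7 at [0.4729 0.0588 0.1996] psi 55.4 F [ 0.5 -1.7 -3.1] op 0.031 -> [ 3.882e-01 -2.955e-01 -1.000e-04] turn -0.1977 tilt z [-0.001  0.003 -1.   ]
```

Emit:
drive_tool(steps=[{"tx": 0.2, "ty": -0.14, "tz": 0, "turn": -0.04, "jaw": 0}, {"tx": 0.3, "ty": -0.21, "tz": 0, "turn": -0.08, "jaw": 0}, {"tx": 0.399, "ty": -0.28, "tz": 0, "turn": -0.12, "jaw": 0}, {"tx": 0.399, "ty": -0.28, "tz": 0, "turn": -0.198, "jaw": 0}, {"tx": 0.399, "ty": -0.28, "tz": 0, "turn": -0.198, "jaw": 0}, {"tx": 0.399, "ty": -0.28, "tz": 0, "turn": -0.198, "jaw": 0}, {"tx": 0.399, "ty": -0.28, "tz": 0.1, "turn": -0.198, "jaw": 0}, {"tx": 0.399, "ty": -0.28, "tz": 0.1, "turn": -0.198, "jaw": 0}])

```text
t: 10.5
tool_pos: [0.4719, 0.198, 0.1658]
orientation: [-2.215, -2.223, 0.009]
force: [-1.5, -0.2, -5.2]
opening: 0.0314
```

```bash
python3 -c "
from h import *
cam('wrist','w6.png');cam('scene','s6.png'); s=L('scene'); s.crop(200,100,420,280,3,'s6c.png')
go(.472,.205,.012,91)"
```

```text
t 10.6 at [0.4736 0.1985 0.1691] psi 90.3 F [-0.1  0.3 -3.8] op 0.031 -> [ 0.022  -0.0039  0.5238] turn -0.0042 tilt z [-0.003 -0.001 -1.   ]
```

View pics/w6.png

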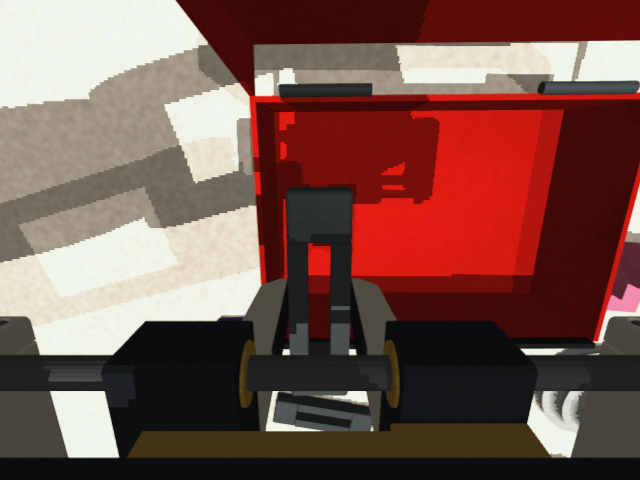

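View pics/s6c.png

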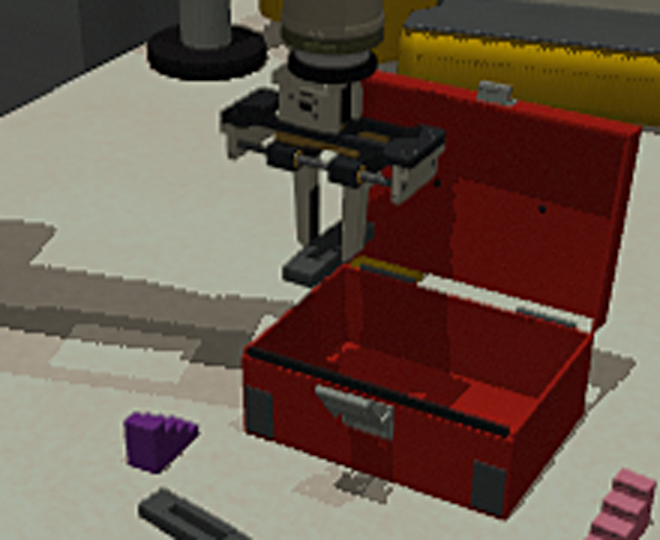

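```bash
python3 -c "
from h import *
w=L('wrist');P=w.cloud()
for y in (.23,.26,.29):
  m=(abs(P[...,1]-y)<.004)&(abs(P[...,2]-.092)<.006)&(P[...,0]<.72)&(P[...,0]>.38); q=P[m]; h=np.histogram(q[:,0],bins=np.arange(.38,.72,.004)); print(y,[(round(b,3),n) for n,b in zip(*h) if n>3])
m=(abs(P[...,0]-.55)<.03)&(abs(P[...,2]-.092)<.006)&(P[...,1]>.27)&(P[...,1]<.34);q=P[m];print(q[:,1].min(),q[:,1].max())
"
```

```text
0.23 [(np.float64(0.424), np.int64(32)), (np.float64(0.428), np.int64(46)), (np.float64(0.688), np.int64(40)), (np.float64(0.692), np.int64(97)), (np.float64(0.696), np.int64(4))]
0.26 [(np.float64(0.424), np.int64(39)), (np.float64(0.428), np.int64(44)), (np.float64(0.688), np.int64(65)), (np.float64(0.692), np.int64(47))]
0.29 [(np.float64(0.424), np.int64(44)), (np.float64(0.428), np.int64(46))]
0.3018449273033234 0.33928341033501247
```

Emit:
drive_tool(steps=[{"tx": 0.02, "ty": 0.002, "tz": 0.1, "turn": -0.004, "jaw": 0}, {"tx": 0.02, "ty": 0.002, "tz": 0.2, "turn": -0.004, "jaw": 0}, {"tx": 0.02, "ty": 0.002, "tz": 0.3, "turn": -0.004, "jaw": 0}, {"tx": 0.02, "ty": 0.002, "tz": 0.4, "turn": -0.004, "jaw": 0}, {"tx": 0.02, "ty": 0.002, "tz": 0.48, "turn": -0.004, "jaw": 0}, {"tx": 0.02, "ty": 0.002, "tz": 0.51, "turn": -0.004, "jaw": 0}, {"tx": 0.02, "ty": 0.002, "tz": 0.52, "turn": -0.004, "jaw": 0}, {"tx": 0.02, "ty": 0.002, "tz": 0.52, "turn": -0.004, "jaw": 0}])

```text
t: 11.4
tool_pos: [0.4761, 0.2053, 0.015]
orientation: [2.2, 2.242, 0.002]
force: [-0.2, 0.6, -4.2]
opening: 0.0313
```

Emit:
drive_tool(steps=[{"tx": 0, "ty": 0, "tz": 0.012, "turn": 0, "jaw": 0}, {"tx": 0, "ty": 0, "tz": 0.012, "turn": 0, "jaw": 0}, {"tx": 0, "ty": 0, "tz": 0.012, "turn": 0, "jaw": 0.43}, {"tx": 0, "ty": 0, "tz": 0.012, "turn": 0, "jaw": 0.43}, {"tx": 0, "ty": 0, "tz": 0.0, "turn": 0, "jaw": 0.43}, {"tx": 0, "ty": 0, "tz": -0.15, "turn": 0, "jaw": 0.43}, {"tx": 0, "ty": 0, "tz": -0.3, "turn": 0, "jaw": 0.43}, {"tx": 0, "ty": 0, "tz": -0.45, "turn": 0, "jaw": 0.43}, {"tx": -0.1, "ty": 0, "tz": -0.6, "turn": 0.04, "jaw": 0.55}, {"tx": -0.25, "ty": 0, "tz": -0.65, "turn": 0.08, "jaw": 0.55}, {"tx": -0.4, "ty": 0, "tz": -0.65, "turn": 0.12, "jaw": 0.55}, {"tx": -0.5, "ty": 0, "tz": -0.65, "turn": 0.16, "jaw": 0.55}])

```text
t: 12.6
tool_pos: [0.4784, 0.0529, 0.2108]
orientation: [2.691, 1.617, 0.004]
force: [0.7, -1.1, -0.1]
opening: 0.0513
```

```bash
python3 -c "
from h import *
cam('top','t7.png');t=L('top'); t.crop(120,120,460,340,2,'t7c.png')
go(.466,-.1395,.16,-6.2)"
```

```text
t 12.7 at [0.4782 0.0497 0.2101] psi 61.4 F [-0.  -2.3  0.4] op 0.051 -> [-0.5731  0.2655  0.1687] turn 0.3757 tilt z [ 0.002 -0.003 -1.   ]
```

View pics/t7c.png

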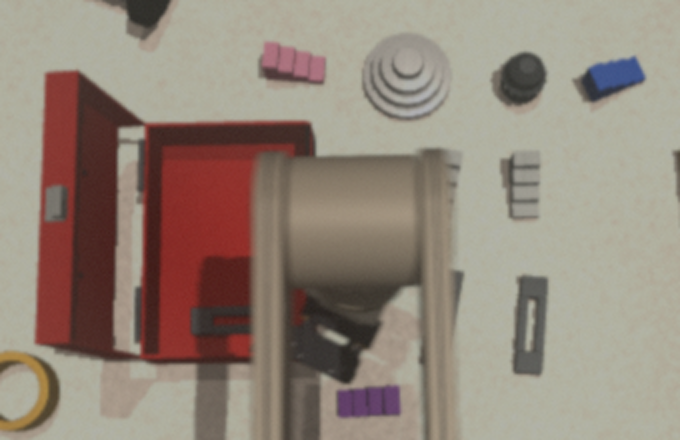

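The first clamp lies flat in the box, at (230,320) in the crop. Clamp 2 is unchanged at (531,325).

Emit:
drive_tool(steps=[{"tx": -0.57, "ty": 0.265, "tz": 0.17, "turn": 0.376, "jaw": 0.55}, {"tx": -0.57, "ty": 0.265, "tz": 0.17, "turn": 0.376, "jaw": 0.55}, {"tx": -0.57, "ty": 0.265, "tz": 0.17, "turn": 0.376, "jaw": 0.55}, {"tx": -0.57, "ty": 0.265, "tz": 0.17, "turn": 0.376, "jaw": 0.55}, {"tx": -0.57, "ty": 0.265, "tz": 0.17, "turn": 0.376, "jaw": 0.55}, {"tx": -0.57, "ty": 0.265, "tz": 0.17, "turn": 0.376, "jaw": 0.55}, {"tx": -0.57, "ty": 0.265, "tz": 0.17, "turn": 0.376, "jaw": 0.55}, {"tx": -0.57, "ty": 0.265, "tz": 0.17, "turn": 0.376, "jaw": 0.55}, {"tx": -0.57, "ty": 0.265, "tz": 0.17, "turn": 0.376, "jaw": 0.55}, {"tx": -0.57, "ty": 0.265, "tz": 0.17, "turn": 0.376, "jaw": 0.55}])

```text
t: 13.65
tool_pos: [0.4689, -0.133, 0.158]
orientation: [-3.138, 0.14, -0.0]
force: [-0.4, -0.9, 0.3]
opening: 0.051
```

```bash
python3 -c "
from h import *
cam('wrist','w8.png')
for c in [(.4658,-.138),(.4749,-.0328)]: wfit(c,.012,.025)
go(.467,-.1398,.006,-6.2)"
```

```text
rect [ 0.4677 -0.1404] [0.0317 0.1154] 84.5 pca [ 0.4716 -0.1404  0.0155] ang -5.7 3196
rect [ 0.4774 -0.0347] [0.0328 0.1159] 79.7 pca [ 0.4811 -0.0358  0.0152] ang -10.7 3321
t 13.7 at [ 0.4689 -0.133   0.158 ] psi -5.1 F [ 0.5  0.6 -0.1] op 0.051 -> [-0.0045  0.0231  0.5066] turn 0.0059 tilt z [ 0.  0. -1.]
```

View pics/w8.png

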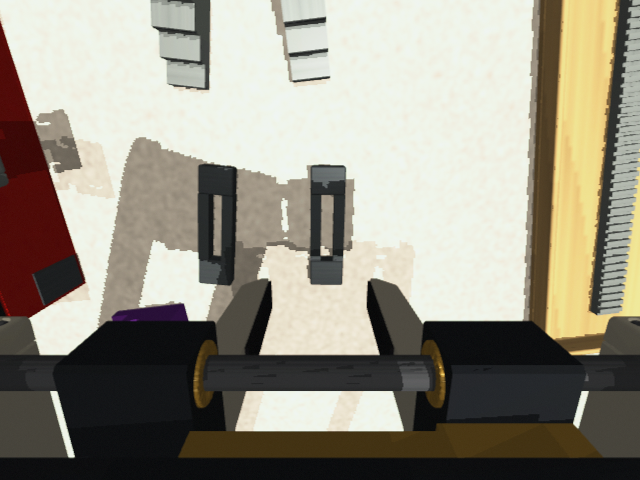

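Emit:
drive_tool(steps=[{"tx": -0.005, "ty": 0.02, "tz": 0.1, "turn": 0.006, "jaw": 0.55}, {"tx": -0.005, "ty": 0.02, "tz": 0.22, "turn": 0.006, "jaw": 0.55}, {"tx": -0.005, "ty": 0.02, "tz": 0.35, "turn": 0.006, "jaw": 0.55}, {"tx": -0.005, "ty": 0.02, "tz": 0.46, "turn": 0.006, "jaw": 0.55}, {"tx": -0.005, "ty": 0.02, "tz": 0.505, "turn": 0.006, "jaw": 0.55}, {"tx": -0.005, "ty": 0.02, "tz": 0.505, "turn": 0.006, "jaw": 0.55}, {"tx": -0.005, "ty": 0.02, "tz": 0.505, "turn": 0.006, "jaw": 0}, {"tx": -0.005, "ty": 0.02, "tz": 0.505, "turn": 0.006, "jaw": 0}, {"tx": -0.005, "ty": 0.02, "tz": 0.505, "turn": 0.006, "jaw": 0}, {"tx": -0.005, "ty": 0.02, "tz": 0.505, "turn": 0.006, "jaw": 0}])

```text
t: 14.7
tool_pos: [0.4685, -0.1399, 0.0082]
orientation: [3.135, -0.176, 0.005]
force: [-1.1, -1.3, 7.1]
opening: 0.0316
```

```bash
python3 -c "
from h import *
go(.53,.205,.2,91)"
```

```text
t 14.7 at [ 0.4685 -0.1399  0.0082] psi -6.4 F [-1.1 -1.3  7.1] op 0.032 -> [ 0.077  -1.1646 -0.6404] turn -0.5413 tilt z [ 0.003 -0.002 -1.   ]
```

Emit:
drive_tool(steps=[{"tx": 0, "ty": 0, "tz": -0.15, "turn": 0, "jaw": 0}, {"tx": 0, "ty": 0, "tz": -0.3, "turn": 0, "jaw": 0}, {"tx": 0, "ty": -0.05, "tz": -0.45, "turn": -0.04, "jaw": 0}, {"tx": 0.01, "ty": -0.2, "tz": -0.6, "turn": -0.08, "jaw": 0}, {"tx": 0.02, "ty": -0.35, "tz": -0.64, "turn": -0.13, "jaw": 0}, {"tx": 0.03, "ty": -0.5, "tz": -0.64, "turn": -0.18, "jaw": 0}, {"tx": 0.04, "ty": -0.65, "tz": -0.64, "turn": -0.22, "jaw": 0}, {"tx": 0.05, "ty": -0.8, "tz": -0.64, "turn": -0.27, "jaw": 0}, {"tx": 0.06, "ty": -0.9, "tz": -0.64, "turn": -0.31, "jaw": 0}, {"tx": 0.07, "ty": -0.95, "tz": -0.64, "turn": -0.36, "jaw": 0}, {"tx": 0.07, "ty": -1, "tz": -0.64, "turn": -0.4, "jaw": 0}, {"tx": 0.07, "ty": -1, "tz": -0.64, "turn": -0.45, "jaw": 0}])

```text
t: 15.9
tool_pos: [0.5211, 0.1586, 0.1982]
orientation: [-2.499, -1.903, -0.0]
force: [-0.6, -0.6, -3.0]
opening: 0.0319
```

```bash
python3 -c "
from h import *
go(.530,.205,.17,91)"
```

```text
t 15.9 at [0.5211 0.1586 0.1982] psi 74.6 F [-0.6 -0.6 -3. ] op 0.032 -> [ 0.1569 -0.0125  0.094 ] turn -0.0912 tilt z [-0.     0.001 -1.   ]
```

Emit:
drive_tool(steps=[{"tx": 0.157, "ty": -0.0, "tz": 0.09, "turn": -0.091, "jaw": 0}, {"tx": 0.157, "ty": -0.0, "tz": 0.09, "turn": -0.091, "jaw": 0}, {"tx": 0.157, "ty": -0.0, "tz": 0.09, "turn": -0.091, "jaw": 0}, {"tx": 0.157, "ty": -0.0, "tz": 0.09, "turn": -0.091, "jaw": 0}])

```text
t: 16.3
tool_pos: [0.5342, 0.2017, 0.1715]
orientation: [2.215, 2.227, -0.0]
force: [-0.3, -0.1, -2.2]
opening: 0.0314
```

```bash
python3 -c "
from h import *
cam('wrist','w9.png')
wfit((.475,.205),.012,.028,.08)
go(.533,.205,.014,91)"
```

```text
rect [0.461 0.205] [0.0629 0.1324] 0.9 pca [0.4679 0.2079 0.0195] ang -88.5 4034
t 16.4 at [0.5345 0.2015 0.172 ] psi 90.3 F [-0.6 -0.1 -2.6] op 0.031 -> [ 0.0117 -0.0055  0.5266] turn -0.0040 tilt z [ 0.001 -0.    -1.   ]
```

View pics/w9.png

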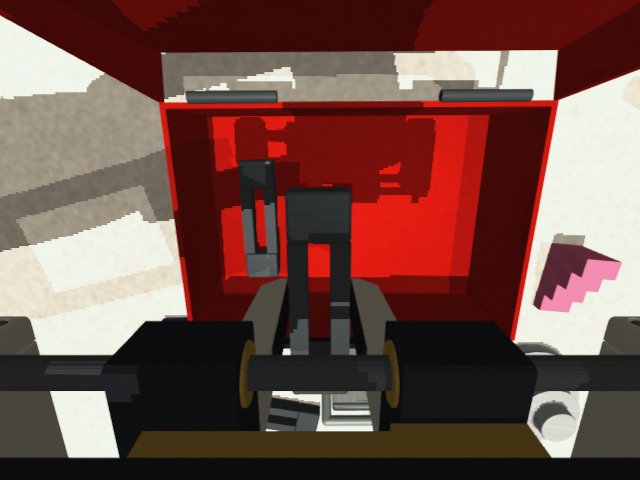

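```bash
python3 -c "
from h import *
w=L('wrist'); print(w.px(273,170,.02),w.px(277,265,.02),w.px(240,165,.02))"
```

```text
[0.49215419 0.25333567 0.02      ] [0.49299753 0.15961708 0.02      ] [0.46199301 0.25768305 0.02      ]
```

Emit:
drive_tool(steps=[{"tx": 0.012, "ty": 0, "tz": 0.1, "turn": -0.004, "jaw": 0}, {"tx": 0.012, "ty": 0, "tz": 0.2, "turn": -0.004, "jaw": 0}, {"tx": 0.012, "ty": 0, "tz": 0.3, "turn": -0.004, "jaw": 0}, {"tx": 0.012, "ty": 0, "tz": 0.38, "turn": -0.004, "jaw": 0}, {"tx": 0.012, "ty": 0, "tz": 0.38, "turn": -0.004, "jaw": 0}])

```text
t: 16.85
tool_pos: [0.5316, 0.2039, 0.0541]
orientation: [-2.199, -2.239, 0.008]
force: [-1.9, -0.0, -3.6]
opening: 0.0312
```

Emit:
drive_tool(steps=[{"tx": 0, "ty": 0.01, "tz": 0.06, "turn": 0, "jaw": 0}, {"tx": 0, "ty": 0.01, "tz": 0.12, "turn": 0, "jaw": 0}, {"tx": 0, "ty": 0.01, "tz": 0.137, "turn": 0, "jaw": 0}, {"tx": 0, "ty": 0.01, "tz": 0.137, "turn": 0, "jaw": 0}])

```text
t: 17.25
tool_pos: [0.5375, 0.2053, 0.0169]
orientation: [2.199, 2.244, 0.0]
force: [0.4, 0.7, -2.3]
opening: 0.0317
```

Now on to clamp 1 (the box-side one, at (0.476, −0.034)).

Emit:
drive_tool(steps=[{"tx": 0, "ty": 0, "tz": 0.014, "turn": 0, "jaw": 0}, {"tx": 0, "ty": 0, "tz": 0.014, "turn": 0, "jaw": 0}, {"tx": 0, "ty": 0, "tz": 0.014, "turn": 0, "jaw": 0.43}, {"tx": 0, "ty": 0, "tz": 0.014, "turn": 0, "jaw": 0.43}, {"tx": 0, "ty": 0, "tz": 0.0, "turn": 0, "jaw": 0.43}, {"tx": 0, "ty": 0, "tz": -0.15, "turn": 0, "jaw": 0.43}, {"tx": 0, "ty": 0, "tz": -0.3, "turn": 0, "jaw": 0.43}, {"tx": 0, "ty": 0, "tz": -0.45, "turn": 0, "jaw": 0.43}, {"tx": -0.1, "ty": 0, "tz": -0.6, "turn": 0.04, "jaw": 0.55}, {"tx": -0.25, "ty": 0, "tz": -0.65, "turn": 0.08, "jaw": 0.55}, {"tx": -0.4, "ty": 0, "tz": -0.65, "turn": 0.12, "jaw": 0.55}, {"tx": -0.5, "ty": 0, "tz": -0.65, "turn": 0.16, "jaw": 0.55}])

```text
t: 18.45
tool_pos: [0.5413, 0.0532, 0.2134]
orientation: [2.689, 1.619, 0.004]
force: [0.2, 0.5, -1.0]
opening: 0.0513
```

```bash
python3 -c "
from h import *
go(.475,-.0335,.16,-10.6)"
```

```text
t 18.4 at [0.5413 0.0532 0.2134] psi 62.1 F [ 0.2  0.5 -1. ] op 0.051 -> [-0.359  -0.0606  0.1775] turn 0.4039 tilt z [ 0.004 -0.001 -1.   ]
```

Emit:
drive_tool(steps=[{"tx": -0.36, "ty": -0.06, "tz": 0.17, "turn": 0.404, "jaw": 0.55}, {"tx": -0.36, "ty": -0.06, "tz": 0.17, "turn": 0.404, "jaw": 0.55}, {"tx": -0.36, "ty": -0.06, "tz": 0.17, "turn": 0.404, "jaw": 0.55}, {"tx": -0.36, "ty": -0.06, "tz": 0.17, "turn": 0.404, "jaw": 0.55}, {"tx": -0.36, "ty": -0.06, "tz": 0.17, "turn": 0.404, "jaw": 0.55}, {"tx": -0.36, "ty": -0.06, "tz": 0.17, "turn": 0.404, "jaw": 0.55}, {"tx": -0.36, "ty": -0.06, "tz": 0.17, "turn": 0.404, "jaw": 0.55}, {"tx": -0.36, "ty": -0.06, "tz": 0.17, "turn": 0.404, "jaw": 0.55}, {"tx": -0.36, "ty": -0.06, "tz": 0.17, "turn": 0.404, "jaw": 0.55}, {"tx": -0.36, "ty": -0.06, "tz": 0.17, "turn": 0.404, "jaw": 0.55}, {"tx": -0.36, "ty": -0.06, "tz": 0.17, "turn": 0.404, "jaw": 0.55}])

```text
t: 19.55
tool_pos: [0.4748, -0.0318, 0.1606]
orientation: [3.129, -0.278, 0.001]
force: [0.2, -0.4, -0.8]
opening: 0.0511
```

```bash
python3 -c "
from h import *
cam('wrist','w10.png')
for c in [(.4759,-.0335)]: wfit(c,.012,.025)
go(.476,-.0342,.006,-10.6)"
```

```text
rect [ 0.478  -0.0349] [0.0318 0.1148] 79.3 pca [ 0.4813 -0.0353  0.0155] ang -10.7 3169
t 19.6 at [ 0.4747 -0.0318  0.1605] psi -10.2 F [ 0.5 -0.5 -0.1] op 0.051 -> [0.0054 0.0072 0.515 ] turn 0.0025 tilt z [ 0.001 -0.    -1.   ]
```

View pics/w10.png

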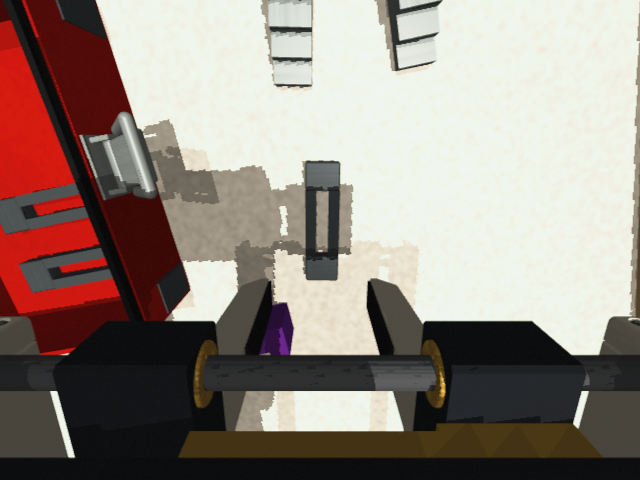

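Emit:
drive_tool(steps=[{"tx": 0.007, "ty": 0.008, "tz": 0.1, "turn": 0.0025, "jaw": 0.55}, {"tx": 0.007, "ty": 0.008, "tz": 0.22, "turn": 0.0025, "jaw": 0.55}, {"tx": 0.007, "ty": 0.008, "tz": 0.35, "turn": 0.0025, "jaw": 0.55}, {"tx": 0.007, "ty": 0.008, "tz": 0.46, "turn": 0.0025, "jaw": 0.55}, {"tx": 0.007, "ty": 0.008, "tz": 0.515, "turn": 0.0025, "jaw": 0.55}, {"tx": 0.007, "ty": 0.008, "tz": 0.515, "turn": 0.0025, "jaw": 0.55}, {"tx": 0.007, "ty": 0.008, "tz": 0.515, "turn": 0.0025, "jaw": 0}, {"tx": 0.007, "ty": 0.008, "tz": 0.515, "turn": 0.0025, "jaw": 0}, {"tx": 0.007, "ty": 0.008, "tz": 0.515, "turn": 0.0025, "jaw": 0}, {"tx": 0.007, "ty": 0.008, "tz": 0.515, "turn": 0.0025, "jaw": 0}])

```text
t: 20.6
tool_pos: [0.4777, -0.0348, 0.0073]
orientation: [3.127, -0.293, 0.005]
force: [-0.5, -0.4, 6.8]
opening: 0.0314
```

```bash
python3 -c "
from h import *
go(.594,.205,.2,91)"
```

```text
t 20.6 at [ 0.4777 -0.0348  0.0073] psi -10.7 F [-0.5 -0.4  6.8] op 0.031 -> [ 0.2342 -0.8575 -0.6416] turn -0.5651 tilt z [ 0.003 -0.001 -1.   ]
```

Emit:
drive_tool(steps=[{"tx": 0, "ty": 0, "tz": -0.15, "turn": 0, "jaw": 0}, {"tx": 0, "ty": 0, "tz": -0.3, "turn": -0.03, "jaw": 0}, {"tx": 0, "ty": -0.0, "tz": -0.45, "turn": -0.07, "jaw": 0}, {"tx": 0.03, "ty": -0.1, "tz": -0.6, "turn": -0.12, "jaw": 0}, {"tx": 0.08, "ty": -0.25, "tz": -0.65, "turn": -0.16, "jaw": 0}, {"tx": 0.12, "ty": -0.35, "tz": -0.65, "turn": -0.21, "jaw": 0}, {"tx": 0.16, "ty": -0.5, "tz": -0.65, "turn": -0.25, "jaw": 0}, {"tx": 0.2, "ty": -0.6, "tz": -0.65, "turn": -0.3, "jaw": 0}, {"tx": 0.234, "ty": -0.7, "tz": -0.65, "turn": -0.35, "jaw": 0}, {"tx": 0.234, "ty": -0.8, "tz": -0.65, "turn": -0.4, "jaw": 0}, {"tx": 0.234, "ty": -0.857, "tz": -0.65, "turn": -0.44, "jaw": 0}, {"tx": 0.234, "ty": -0.857, "tz": -0.65, "turn": -0.49, "jaw": 0}])

```text
t: 21.8
tool_pos: [0.5926, 0.2076, 0.2]
orientation: [-2.448, -1.967, 0.001]
force: [-0.9, -0.6, -2.7]
opening: 0.0313
```

```bash
python3 -c "
from h import *
go(.594,.205,.17,91)"
```

```text
t 21.8 at [0.5926 0.2076 0.2   ] psi 77.6 F [-0.9 -0.6 -2.7] op 0.031 -> [-0.0076  0.0064  0.1001] turn -0.0746 tilt z [-0.001  0.001 -1.   ]
```

Emit:
drive_tool(steps=[{"tx": -0.008, "ty": 0.006, "tz": 0.1, "turn": -0.075, "jaw": 0}, {"tx": -0.008, "ty": 0.006, "tz": 0.1, "turn": -0.075, "jaw": 0}, {"tx": -0.008, "ty": 0.006, "tz": 0.15, "turn": -0.075, "jaw": 0}, {"tx": -0.008, "ty": 0.006, "tz": 0.3, "turn": -0.075, "jaw": 0}, {"tx": -0.008, "ty": 0.006, "tz": 0.4, "turn": -0.075, "jaw": 0}, {"tx": -0.008, "ty": 0.006, "tz": 0.45, "turn": -0.075, "jaw": 0}, {"tx": -0.008, "ty": 0.006, "tz": 0.45, "turn": -0.075, "jaw": 0}])

```text
t: 22.5
tool_pos: [0.5921, 0.2017, 0.0625]
orientation: [-2.21, -2.228, 0.007]
force: [-0.8, -1.1, -2.7]
opening: 0.0313
```

```bash
python3 -c "
from h import *
cam('wrist','w11.png')
go(.594,.205,.0113,91)"
```

```text
t 22.6 at [0.5937 0.2021 0.065 ] psi 90.5 F [ 0.4 -0.  -2.9] op 0.032 -> [0.0096 0.0013 0.179 ] turn -0.0028 tilt z [-0.002 -0.    -1.   ]
```

View pics/w11.png

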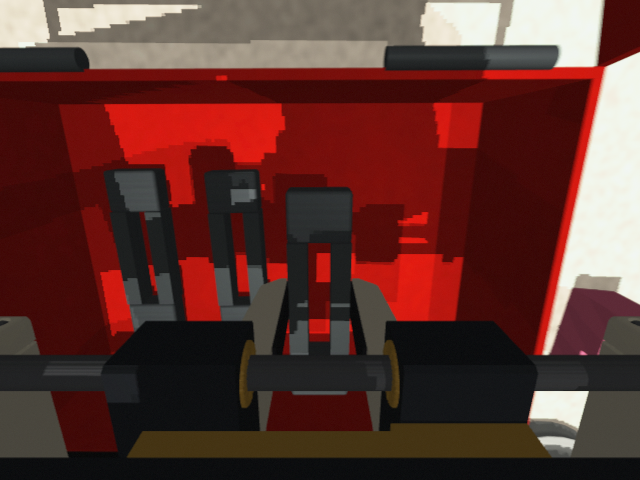

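```bash
python3 -c "
from h import *
w=L('wrist'); print(w.px(261,190,.02),w.px(265,262,.02),w.px(262,262))"
```

```text
[0.5563497  0.25110384 0.02      ] [0.55701892 0.20377186 0.02      ] [0.5542116  0.20200364 0.01540147]
```

Emit:
drive_tool(steps=[{"tx": 0.01, "ty": 0.006, "tz": 0.07, "turn": 0, "jaw": 0}, {"tx": 0.01, "ty": 0.006, "tz": 0.11, "turn": 0, "jaw": 0}, {"tx": 0.01, "ty": 0.006, "tz": 0.11, "turn": 0, "jaw": 0}])

```text
t: 22.85
tool_pos: [0.5954, 0.2051, 0.032]
orientation: [-2.21, -2.231, 0.002]
force: [-1.0, -0.2, -2.7]
opening: 0.0314
```

Emit:
drive_tool(steps=[{"tx": 0, "ty": 0.008, "tz": 0.05, "turn": 0, "jaw": 0}, {"tx": 0, "ty": 0.008, "tz": 0.068, "turn": 0, "jaw": 0}, {"tx": 0, "ty": 0.008, "tz": 0.068, "turn": 0, "jaw": 0}, {"tx": 0, "ty": 0.008, "tz": 0.068, "turn": 0, "jaw": 0.42}, {"tx": 0, "ty": 0.008, "tz": 0.068, "turn": 0, "jaw": 0.42}, {"tx": 0, "ty": 0.008, "tz": 0.0, "turn": 0, "jaw": 0.42}, {"tx": 0, "ty": 0.008, "tz": -0.15, "turn": 0, "jaw": 0.42}, {"tx": 0, "ty": 0.008, "tz": -0.3, "turn": 0, "jaw": 0.42}, {"tx": 0, "ty": 0.008, "tz": -0.45, "turn": 0.02, "jaw": 0.42}, {"tx": -0.1, "ty": 0, "tz": -0.6, "turn": 0.05, "jaw": 0.55}, {"tx": -0.25, "ty": 0, "tz": -0.6, "turn": 0.09, "jaw": 0.55}, {"tx": -0.4, "ty": 0, "tz": -0.6, "turn": 0.13, "jaw": 0.55}])

```text
t: 24.05
tool_pos: [0.5989, 0.0846, 0.2169]
orientation: [2.617, 1.731, 0.009]
force: [0.2, -0.3, -0.3]
opening: 0.0509
```

```bash
python3 -c "
from h import *
cam('top','t12.png');t=L('top'); t.crop(120,120,460,340,2,'t12c.png')
go(.632,-.0367,.2,-11.5)"
```

```text
t 24.1 at [0.5985 0.0774 0.2154] psi 66.2 F [ 2.  -3.6 -0.8] op 0.051 -> [-0.303   0.2551  0.0531] turn 0.4319 tilt z [ 0.004 -0.004 -1.   ]
```

View pics/t12c.png

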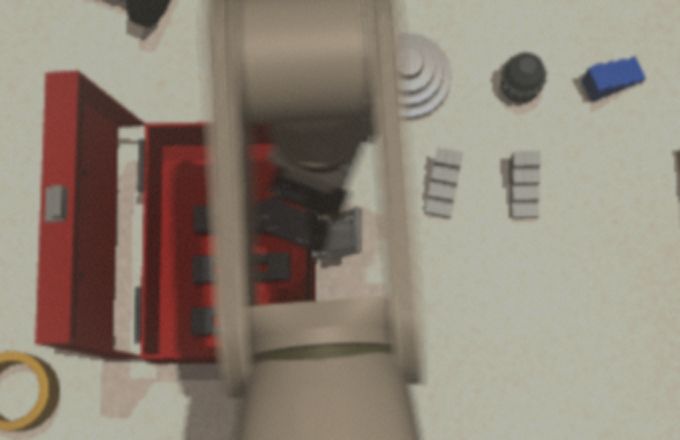

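Emit:
drive_tool(steps=[{"tx": -0.27, "ty": 0.3, "tz": 0.05, "turn": 0.432, "jaw": 0.6}, {"tx": -0.27, "ty": 0.3, "tz": 0.05, "turn": 0.432, "jaw": 0.6}, {"tx": -0.27, "ty": 0.3, "tz": 0.05, "turn": 0.432, "jaw": 0.6}, {"tx": -0.27, "ty": 0.3, "tz": 0.05, "turn": 0.432, "jaw": 0.6}, {"tx": -0.27, "ty": 0.3, "tz": 0.05, "turn": 0.432, "jaw": 0.6}, {"tx": -0.27, "ty": 0.3, "tz": 0.05, "turn": 0.432, "jaw": 0.6}, {"tx": -0.27, "ty": 0.3, "tz": 0.05, "turn": 0.432, "jaw": 0.6}, {"tx": -0.27, "ty": 0.3, "tz": 0.05, "turn": 0.432, "jaw": 0.6}, {"tx": -0.27, "ty": 0.3, "tz": 0.05, "turn": 0.432, "jaw": 0.6}, {"tx": -0.27, "ty": 0.3, "tz": 0.05, "turn": 0.432, "jaw": 0.6}, {"tx": -0.27, "ty": 0.3, "tz": 0.05, "turn": 0.432, "jaw": 0.6}])

```text
t: 25.2
tool_pos: [0.6489, -0.0241, 0.1981]
orientation: [-3.129, 0.283, -0.001]
force: [0.0, -0.3, -0.2]
opening: 0.0559
```

```bash
python3 -c "
from h import *
cam('wrist','w13.png')
for c in [(.636,-.0367),(.633,-.134)]:
  wfit(c,.006,.056,.05)
  for a in ((.010,.016),(.0225,.0275),(.035,.040),(.0475,.0525)): wfit(c,*a,.05)
go(.648,-.0391,.02,-11.5)"
```

```text
rect [ 0.6377 -0.0381] [0.032  0.0728] 78.7 pca [ 0.6447 -0.0395  0.0333] ang -10.8 2096
rect [ 0.6376 -0.038 ] [0.0311 0.0729] 79.5 pca [ 0.6143 -0.0339  0.0122] ang -10.7 381
rect [ 0.6468 -0.0399] [0.032 0.054] 78.7 pca [ 0.6301 -0.0368  0.0246] ang -19.9 420
rect [ 0.6554 -0.0416] [0.0319 0.0365] 79.3 pca [ 0.6468 -0.0398  0.0371] ang 86.2 512
rect [ 0.6644 -0.0433] [0.032 0.018] 79.6 pca [ 0.6645 -0.0435  0.0496] ang 81.3 637
rect [ 0.6349 -0.1366] [0.0727 0.0326] 1.0 pca [ 0.6429 -0.1341  0.0321] ang 2.7 2596
rect [ 0.6348 -0.1366] [0.0726 0.0321] 1.5 pca [ 0.6151 -0.1347  0.0124] ang 11.0 461
rect [ 0.644  -0.1364] [0.0544 0.0323] 1.5 pca [ 0.6293 -0.1349  0.0248] ang 20.6 503
rect [ 0.6529 -0.1364] [0.0364 0.0324] 1.0 pca [ 0.6447 -0.1357  0.0373] ang 70.8 550
rect [ 0.6619 -0.1361] [0.0183 0.0326] 1.4 pca [ 0.6621 -0.136   0.0498] ang -88.4 685
t 25.2 at [ 0.6489 -0.0242  0.198 ] psi -10.3 F [ 0.6 -0.7 -0.7] op 0.056 -> [0.0058 0.0495 0.5934] turn 0.0064 tilt z [ 0.001 -0.    -1.   ]
```

View pics/w13.png

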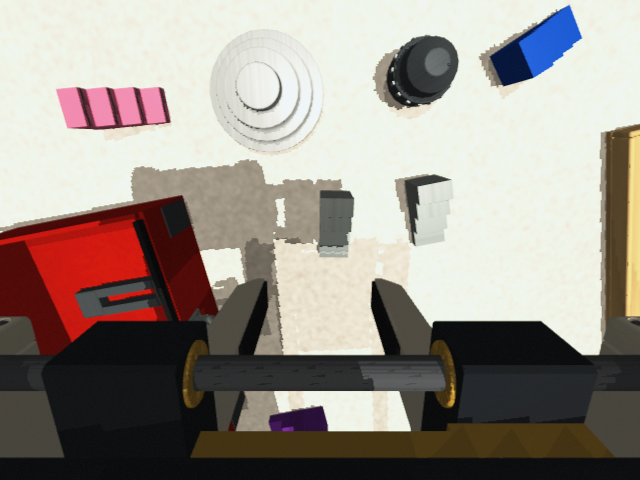

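Emit:
drive_tool(steps=[{"tx": 0.006, "ty": 0.051, "tz": 0.1, "turn": 0.003, "jaw": 0.6}, {"tx": 0.006, "ty": 0.051, "tz": 0.25, "turn": 0.003, "jaw": 0.6}, {"tx": 0.006, "ty": 0.051, "tz": 0.4, "turn": 0.003, "jaw": 0.6}, {"tx": 0.006, "ty": 0.051, "tz": 0.53, "turn": 0.003, "jaw": 0.6}, {"tx": 0.006, "ty": 0.051, "tz": 0.593, "turn": 0.003, "jaw": 0.6}, {"tx": 0.006, "ty": 0.051, "tz": 0.593, "turn": 0.003, "jaw": 0.6}, {"tx": 0.006, "ty": 0.051, "tz": 0.593, "turn": 0.003, "jaw": 0}, {"tx": 0.006, "ty": 0.051, "tz": 0.593, "turn": 0.003, "jaw": 0}, {"tx": 0.006, "ty": 0.051, "tz": 0.593, "turn": 0.003, "jaw": 0}, {"tx": 0.006, "ty": 0.051, "tz": 0.593, "turn": 0.003, "jaw": 0}])

```text
t: 26.25
tool_pos: [0.6493, -0.0402, 0.022]
orientation: [3.126, -0.304, 0.006]
force: [-0.7, -1.4, 5.7]
opening: 0.0317
```

```bash
python3 -c "
from h import *
go(.65,.17,.2,91)"
```

```text
t 26.2 at [ 0.6493 -0.0402  0.022 ] psi -11.1 F [-0.7 -1.4  5.7] op 0.032 -> [-0.1305 -0.6877 -0.5941] turn -0.5673 tilt z [ 0.003 -0.001 -1.   ]
```

Emit:
drive_tool(steps=[{"tx": 0, "ty": 0, "tz": -0.15, "turn": 0, "jaw": 0}, {"tx": 0, "ty": 0, "tz": -0.3, "turn": -0.03, "jaw": 0}, {"tx": 0, "ty": -0.0, "tz": -0.45, "turn": -0.07, "jaw": 0}, {"tx": -0.03, "ty": -0.05, "tz": -0.6, "turn": -0.12, "jaw": 0}, {"tx": -0.06, "ty": -0.15, "tz": -0.6, "turn": -0.16, "jaw": 0}, {"tx": -0.08, "ty": -0.25, "tz": -0.6, "turn": -0.21, "jaw": 0}, {"tx": -0.1, "ty": -0.35, "tz": -0.6, "turn": -0.25, "jaw": 0}, {"tx": -0.13, "ty": -0.45, "tz": -0.6, "turn": -0.3, "jaw": 0}, {"tx": -0.13, "ty": -0.55, "tz": -0.6, "turn": -0.35, "jaw": 0}, {"tx": -0.13, "ty": -0.65, "tz": -0.6, "turn": -0.4, "jaw": 0}, {"tx": -0.13, "ty": -0.69, "tz": -0.6, "turn": -0.44, "jaw": 0}, {"tx": -0.13, "ty": -0.69, "tz": -0.6, "turn": -0.49, "jaw": 0}])

```text
t: 27.45
tool_pos: [0.6488, 0.1735, 0.199]
orientation: [-2.455, -1.959, 0.001]
force: [0.5, -0.3, -4.1]
opening: 0.0315
```

```bash
python3 -c "
from h import *
go(.648,.185,.17,91)"
```

```text
t 27.4 at [0.6488 0.1735 0.199 ] psi 77.2 F [ 0.5 -0.3 -4.1] op 0.032 -> [ 0.0368 -0.0109  0.0967] turn -0.0768 tilt z [-0.001  0.001 -1.   ]
```

Emit:
drive_tool(steps=[{"tx": 0.037, "ty": -0.011, "tz": 0.1, "turn": -0.077, "jaw": 0}, {"tx": 0.037, "ty": -0.011, "tz": 0.1, "turn": -0.077, "jaw": 0}, {"tx": 0.037, "ty": -0.011, "tz": 0.15, "turn": -0.077, "jaw": 0}, {"tx": 0.037, "ty": -0.011, "tz": 0.25, "turn": -0.077, "jaw": 0}, {"tx": 0.037, "ty": -0.011, "tz": 0.35, "turn": -0.077, "jaw": 0}, {"tx": 0.037, "ty": -0.011, "tz": 0.45, "turn": -0.077, "jaw": 0}, {"tx": 0.037, "ty": -0.011, "tz": 0.45, "turn": -0.077, "jaw": 0}])

```text
t: 28.15
tool_pos: [0.6444, 0.1814, 0.0582]
orientation: [-2.211, -2.224, 0.013]
force: [-1.0, 0.0, -5.8]
opening: 0.0317
```

```bash
python3 -c "
from h import *
cam('wrist','w14.png')
go(.648,.185,.027,91)"
```

```text
t 28.2 at [0.6462 0.1818 0.0614] psi 90.4 F [ 0.   0.8 -3.1] op 0.031 -> [0.0108 0.0068 0.1147] turn -0.0034 tilt z [-0.006 -0.001 -1.   ]
```

View pics/w14.png

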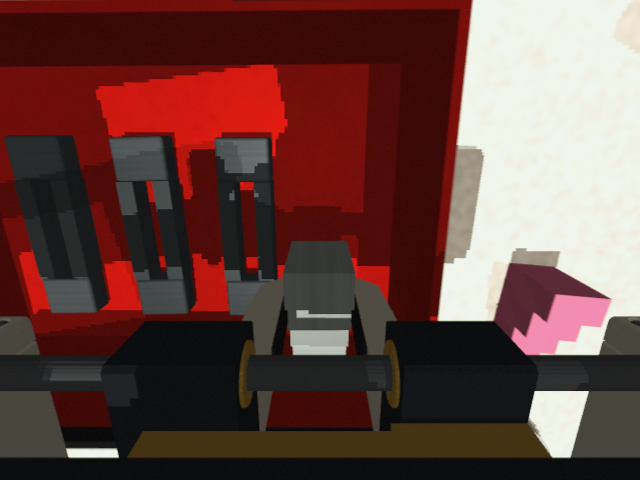

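Emit:
drive_tool(steps=[{"tx": 0.01, "ty": 0.006, "tz": 0.06, "turn": 0, "jaw": 0}, {"tx": 0.01, "ty": 0.006, "tz": 0.1, "turn": 0, "jaw": 0}, {"tx": 0.01, "ty": 0.006, "tz": 0.113, "turn": 0, "jaw": 0}, {"tx": 0.01, "ty": 0.006, "tz": 0.113, "turn": 0, "jaw": 0}])

```text
t: 28.6
tool_pos: [0.6499, 0.1855, 0.0299]
orientation: [-2.211, -2.231, 0.002]
force: [-0.1, 0.7, -4.7]
opening: 0.0317
```

Emit:
drive_tool(steps=[{"tx": 0, "ty": 0, "tz": 0.012, "turn": 0, "jaw": 0}, {"tx": 0, "ty": 0, "tz": 0.012, "turn": 0, "jaw": 0}, {"tx": 0, "ty": 0, "tz": 0.012, "turn": 0, "jaw": 0.41}, {"tx": 0, "ty": 0, "tz": 0.012, "turn": 0, "jaw": 0.41}, {"tx": 0, "ty": 0, "tz": 0.0, "turn": 0, "jaw": 0.41}, {"tx": 0, "ty": 0, "tz": -0.15, "turn": 0, "jaw": 0.41}, {"tx": 0, "ty": 0, "tz": -0.3, "turn": 0, "jaw": 0.41}, {"tx": 0, "ty": 0, "tz": -0.45, "turn": 0.02, "jaw": 0.41}, {"tx": -0.1, "ty": 0, "tz": -0.6, "turn": 0.05, "jaw": 0.55}, {"tx": -0.25, "ty": 0, "tz": -0.6, "turn": 0.09, "jaw": 0.55}, {"tx": -0.4, "ty": 0, "tz": -0.6, "turn": 0.13, "jaw": 0.55}, {"tx": -0.55, "ty": 0, "tz": -0.6, "turn": 0.17, "jaw": 0.55}])

```text
t: 29.8
tool_pos: [0.6525, 0.0192, 0.2128]
orientation: [2.724, 1.562, 0.004]
force: [0.2, -0.2, -0.4]
opening: 0.0515
```

```bash
python3 -c "
from h import *
cam('scene','s15.png')
go(.645,-.115,.2,1.2)"
```

```text
t 29.9 at [0.6524 0.0116 0.2124] psi 58.9 F [ 0.5 -3.3  0.3] op 0.051 -> [-0.374   0.1964  0.0429] turn 0.3207 tilt z [ 0.002 -0.004 -1.   ]
```

View pics/s15.png

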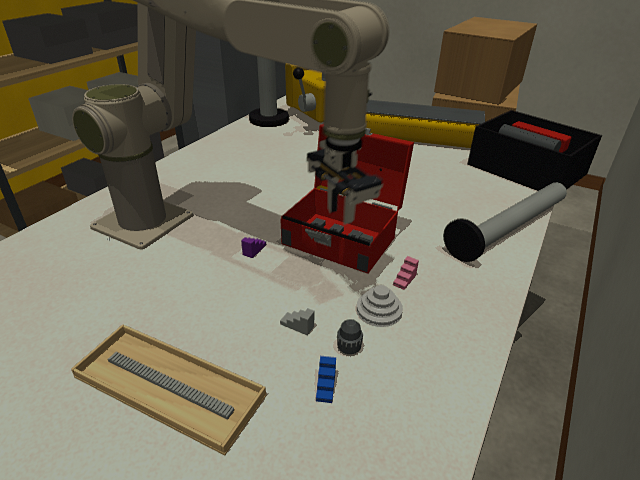

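Emit:
drive_tool(steps=[{"tx": -0.374, "ty": 0.196, "tz": 0.04, "turn": 0.321, "jaw": 0.6}, {"tx": -0.374, "ty": 0.196, "tz": 0.04, "turn": 0.321, "jaw": 0.6}, {"tx": -0.374, "ty": 0.196, "tz": 0.04, "turn": 0.321, "jaw": 0.6}, {"tx": -0.374, "ty": 0.196, "tz": 0.04, "turn": 0.321, "jaw": 0.6}, {"tx": -0.374, "ty": 0.196, "tz": 0.04, "turn": 0.321, "jaw": 0.6}, {"tx": -0.374, "ty": 0.196, "tz": 0.04, "turn": 0.321, "jaw": 0.6}, {"tx": -0.374, "ty": 0.196, "tz": 0.04, "turn": 0.321, "jaw": 0.6}, {"tx": -0.374, "ty": 0.196, "tz": 0.04, "turn": 0.321, "jaw": 0.6}, {"tx": -0.374, "ty": 0.196, "tz": 0.04, "turn": 0.321, "jaw": 0.6}])

```text
t: 30.75
tool_pos: [0.6469, -0.1059, 0.1994]
orientation: [3.141, 0.065, 0.001]
force: [1.0, -0.3, -0.3]
opening: 0.056
```

```bash
python3 -c "
from h import *
cam('wrist','w16.png')
for c in [(.633,-.136)]:
  wfit(c,.006,.056,.05)
  wfit(c,.0475,.0525,.05)
go(.6455,-.1357,.02,1.2)"
```

```text
rect [ 0.6349 -0.1367] [0.0724 0.0321] 1.0 pca [ 0.642  -0.136   0.0331] ang 1.4 2132
rect [ 0.6619 -0.1365] [0.0185 0.0316] 2.7 pca [ 0.6619 -0.1362  0.0496] ang -87.8 638
t 30.8 at [ 0.6468 -0.1059  0.1993] psi 2.3 F [-0.6 -0.6 -0.3] op 0.056 -> [-0.0088  0.0991  0.5975] turn 0.0063 tilt z [ 0.001 -0.    -1.   ]
```

View pics/w16.png

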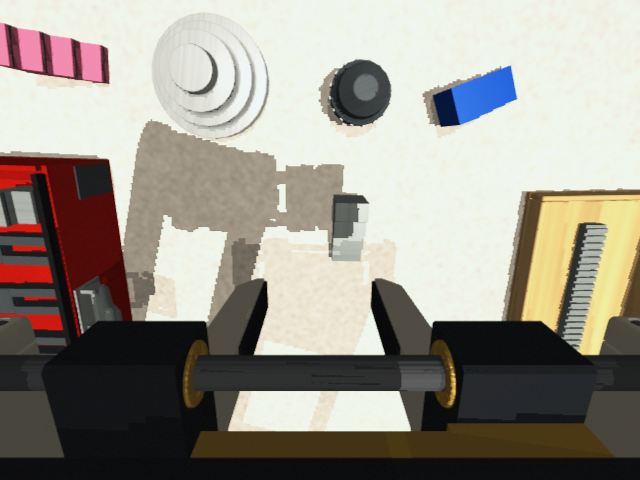

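Emit:
drive_tool(steps=[{"tx": -0.008, "ty": 0.099, "tz": 0.1, "turn": 0.004, "jaw": 0.6}, {"tx": -0.008, "ty": 0.099, "tz": 0.25, "turn": 0.004, "jaw": 0.6}, {"tx": -0.008, "ty": 0.099, "tz": 0.4, "turn": 0.004, "jaw": 0.6}, {"tx": -0.008, "ty": 0.099, "tz": 0.53, "turn": 0.004, "jaw": 0.6}, {"tx": -0.008, "ty": 0.099, "tz": 0.597, "turn": 0.004, "jaw": 0.6}, {"tx": -0.008, "ty": 0.099, "tz": 0.597, "turn": 0.004, "jaw": 0.6}, {"tx": -0.008, "ty": 0.099, "tz": 0.597, "turn": 0.004, "jaw": 0}, {"tx": -0.008, "ty": 0.099, "tz": 0.597, "turn": 0.004, "jaw": 0}, {"tx": -0.008, "ty": 0.099, "tz": 0.597, "turn": 0.004, "jaw": 0}, {"tx": -0.008, "ty": 0.099, "tz": 0.597, "turn": 0.004, "jaw": 0}])

```text
t: 31.8
tool_pos: [0.647, -0.1364, 0.0221]
orientation: [3.14, 0.039, 0.006]
force: [-0.1, -1.4, 6.3]
opening: 0.0313
```

```bash
python3 -c "
from h import *
go(.54,.205,.2,91)"
```

```text
t 31.8 at [ 0.647  -0.1364  0.0221] psi 1.4 F [-0.1 -1.4  6.3] op 0.031 -> [-0.326  -1.1456 -0.5958] turn -0.4976 tilt z [ 0.004 -0.001 -1.   ]
```

Emit:
drive_tool(steps=[{"tx": 0, "ty": 0, "tz": -0.15, "turn": 0, "jaw": 0}, {"tx": 0, "ty": 0, "tz": -0.3, "turn": -0.03, "jaw": 0}, {"tx": -0.02, "ty": -0.05, "tz": -0.45, "turn": -0.07, "jaw": 0}, {"tx": -0.06, "ty": -0.2, "tz": -0.6, "turn": -0.11, "jaw": 0}, {"tx": -0.1, "ty": -0.35, "tz": -0.63, "turn": -0.16, "jaw": 0}, {"tx": -0.15, "ty": -0.5, "tz": -0.63, "turn": -0.2, "jaw": 0}, {"tx": -0.2, "ty": -0.63, "tz": -0.63, "turn": -0.24, "jaw": 0}, {"tx": -0.25, "ty": -0.75, "tz": -0.63, "turn": -0.28, "jaw": 0}, {"tx": -0.3, "ty": -0.88, "tz": -0.63, "turn": -0.32, "jaw": 0}, {"tx": -0.325, "ty": -0.98, "tz": -0.63, "turn": -0.36, "jaw": 0}, {"tx": -0.325, "ty": -1, "tz": -0.63, "turn": -0.4, "jaw": 0}, {"tx": -0.325, "ty": -1, "tz": -0.63, "turn": -0.44, "jaw": 0}])

```text
t: 33.0
tool_pos: [0.5395, 0.1635, 0.2086]
orientation: [-2.387, -2.042, 0.0]
force: [-0.6, -0.4, -4.4]
opening: 0.0315
```

```bash
python3 -c "
from h import *
go(.541,.205,.11,91)"
```

```text
t 33.0 at [0.5395 0.1635 0.2086] psi 81.1 F [-0.6 -0.4 -4.4] op 0.032 -> [ 0.1373 -0.0163  0.3287] turn -0.0551 tilt z [-0.001  0.    -1.   ]
```

Emit:
drive_tool(steps=[{"tx": 0.137, "ty": -0.016, "tz": 0, "turn": -0.055, "jaw": 0}, {"tx": 0.137, "ty": -0.016, "tz": 0.1, "turn": -0.055, "jaw": 0}, {"tx": 0.137, "ty": -0.016, "tz": 0.2, "turn": -0.055, "jaw": 0}, {"tx": 0.137, "ty": -0.016, "tz": 0.33, "turn": -0.055, "jaw": 0}, {"tx": 0.137, "ty": -0.016, "tz": 0.42, "turn": -0.055, "jaw": 0}, {"tx": 0.137, "ty": -0.016, "tz": 0.42, "turn": -0.055, "jaw": 0}])

```text
t: 33.6
tool_pos: [0.5381, 0.2019, 0.0773]
orientation: [-2.208, -2.228, 0.013]
force: [-2.1, -0.8, -4.8]
opening: 0.0315
```

```bash
python3 -c "
from h import *
cam('wrist','w17.png')
w=L('wrist');P=w.cloud()
go(.541,.205,.042,91)
m=(P[...,2]>.012)&(P[...,2]<.024)&(P[...,1]>.225)&(P[...,1]<.26)
h=np.histogram(P[m][:,0],bins=np.arange(.44,.64,.004));print([(round(float(b),3),int(n)) for n,b in zip(*h) if n>3])"
```

```text
t 33.6 at [0.54   0.2025 0.0804] psi 90.5 F [-0.6  0.3 -4.6] op 0.032 -> [0.0085 0.004  0.1281] turn -0.0026 tilt z [-0.006 -0.001 -1.   ]
[(0.456, 29), (0.46, 296), (0.464, 312), (0.468, 298), (0.472, 208), (0.476, 208), (0.48, 264), (0.484, 318), (0.488, 374), (0.52, 235), (0.524, 311), (0.528, 294), (0.532, 210), (0.536, 210), (0.54, 235), (0.544, 309), (0.548, 311), (0.552, 64), (0.58, 245), (0.584, 317), (0.588, 308), (0.592, 224), (0.596, 208), (0.6, 221), (0.604, 343), (0.608, 317), (0.612, 138)]
```

View pics/w17.png

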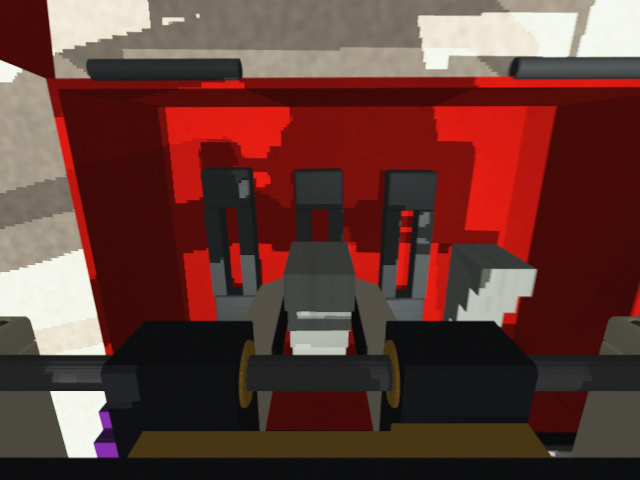

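Emit:
drive_tool(steps=[{"tx": 0.008, "ty": -0.01, "tz": 0.06, "turn": 0, "jaw": 0}, {"tx": 0.008, "ty": -0.01, "tz": 0.1, "turn": 0, "jaw": 0}, {"tx": 0.008, "ty": -0.01, "tz": 0.122, "turn": 0, "jaw": 0}, {"tx": 0.008, "ty": -0.01, "tz": 0.122, "turn": 0, "jaw": 0}, {"tx": 0.008, "ty": -0.01, "tz": 0.122, "turn": 0, "jaw": 0}])

```text
t: 34.15
tool_pos: [0.5399, 0.2055, 0.0469]
orientation: [2.211, 2.231, 0.001]
force: [-0.7, -0.0, -3.8]
opening: 0.0316
```

Emit:
drive_tool(steps=[{"tx": 0, "ty": -0.008, "tz": 0.0, "turn": 0, "jaw": 0}, {"tx": 0, "ty": -0.008, "tz": 0.015, "turn": 0, "jaw": 0}, {"tx": 0, "ty": -0.008, "tz": 0.017, "turn": 0, "jaw": 0}, {"tx": 0, "ty": -0.008, "tz": 0.017, "turn": 0, "jaw": 0}])

```text
t: 34.55
tool_pos: [0.5378, 0.2056, 0.0421]
orientation: [2.211, 2.231, 0.002]
force: [0.3, -0.4, 4.0]
opening: 0.0319
```

Contact with the clamp, so I'll release, back off and look.

Emit:
drive_tool(steps=[{"tx": 0, "ty": 0, "tz": 0, "turn": 0, "jaw": 0.43}, {"tx": 0, "ty": 0, "tz": 0, "turn": 0, "jaw": 0.43}, {"tx": 0, "ty": 0, "tz": 0, "turn": 0, "jaw": 0.43}, {"tx": 0, "ty": 0, "tz": -0.1, "turn": 0, "jaw": 0.43}, {"tx": 0, "ty": 0, "tz": -0.25, "turn": 0, "jaw": 0.43}, {"tx": 0, "ty": 0, "tz": -0.4, "turn": 0, "jaw": 0.43}, {"tx": 0, "ty": 0, "tz": -0.55, "turn": 0, "jaw": 0.43}, {"tx": -0.15, "ty": 0, "tz": -0.7, "turn": 0, "jaw": 0.2}, {"tx": -0.3, "ty": 0, "tz": -0.85, "turn": 0, "jaw": 0}, {"tx": -0.4, "ty": 0, "tz": -0.95, "turn": 0, "jaw": 0}, {"tx": -0.4, "ty": 0, "tz": -0.95, "turn": 0, "jaw": 0}, {"tx": -0.4, "ty": 0, "tz": -0.95, "turn": 0, "jaw": 0}])

```text
t: 35.75
tool_pos: [0.5394, 0.0841, 0.3286]
orientation: [2.212, 2.226, 0.005]
force: [0.8, -0.7, 0.3]
opening: 0.0045
```

```bash
python3 -c "
from h import *
cam('wrist','w18.png');cam('scene','s18.png')
go(.557,.41,.33,91)
w=L('wrist');P=w.cloud()
q=P[(P[...,2]>.1)&(P[...,1]>.25)]; print(len(q), q.min(0),q.max(0))
s=L('scene');s.crop(230,110,430,280,4,'s18c.png')
Q=s.cloud(); 
for u,v in [(318,128),(412,143),(366,131),(318,190)]: print(u,v,s.px(u,v))
"
```

```text
t 35.9 at [0.5379 0.0861 0.3245] psi 90.5 F [-0.8  1.  -1. ] op 0.001 -> [ 1.0792  0.0731 -0.0179] turn -0.0028 tilt z [-0.002  0.001 -1.   ]Traceback (most recent call last):
  File "<string>", line 6, in <module>
    q=P[(P[...,2]>.1)&(P[...,1]>.25)]; print(len(q), q.min(0),q.max(0))
                                                     ~~~~~^^^
    return umr_minimum(a, axis, None, out, keepdims, initial, where)
ValueError: zero-size array to reduction operation minimum which has no identity
```

View pics/w18.png

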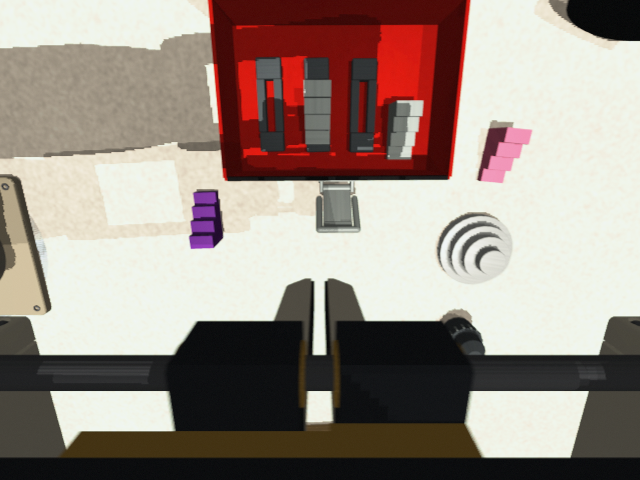

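All five parts are in the box: clamps at (270,105), (318,100) and (362,105), blocks at (318,110) and (405,130). The latch lever is at (338,205). Next I'll measure the lid and latch.

```bash
python3 -c "
from h import *
np.set_printoptions(precision=3,suppress=True)
t=L('top');
z=np.load('last_top.npz')
P=t.cloud()
for v in (180,220,260):
  print(v,' '.join('%.0f,%.0f'%(P[v,u,1]*1e3,P[v,u,2]*1e3) for u in range(140,192,3)))
s=L('scene');s.crop(230,110,430,280,4,'s18c.png')
w=L('wrist');Q=w.cloud()
m=(Q[...,2]>.06)&(Q[...,2]<.135)&(Q[...,1]<.108)&(Q[...,1]>.04)&(abs(Q[...,0]-.56)<.05)
q=Q[m]
for a in np.arange(.055,.108,.006):
  k=q[abs(q[:,1]-a)<.003]; 
  if len(k): print('%.3f'%a,'x %.4f %.4f'%(k[:,0].min(),k[:,0].max()),'z',np.percentile(k[:,2],[5,50,95]))
"
```

```text
180 456,2 366,276 360,278 354,278 349,277 341,283 337,278 354,190 352,172 350,157 348,140 345,124 341,111 334,113 326,119 320,114 314,110 331,0
220 369,273 363,275 352,293 346,295 342,286 338,282 355,195 353,182 350,166 348,150 346,134 343,116 340,104 358,-4 349,2 342,2 336,-3 330,-9
260 365,276 358,278 353,276 346,280 341,280 335,281 353,192 350,178 349,158 346,144 343,129 342,108 340,89 353,3 346,1 339,0 333,-4 305,94
0.061 x 0.5377 0.5885 z [0.119 0.121 0.122]
0.067 x 0.5377 0.5887 z [0.104 0.116 0.121]
0.073 x 0.5376 0.5883 z [0.099 0.103 0.112]
0.079 x 0.5376 0.5882 z [0.094 0.097 0.104]
0.085 x 0.5375 0.5885 z [0.088 0.091 0.095]
0.091 x 0.5375 0.5882 z [0.081 0.085 0.088]
0.097 x 0.5375 0.5868 z [0.078 0.08  0.082]
0.103 x 0.5423 0.5832 z [0.074 0.076 0.078]
```

View pics/s18c.png

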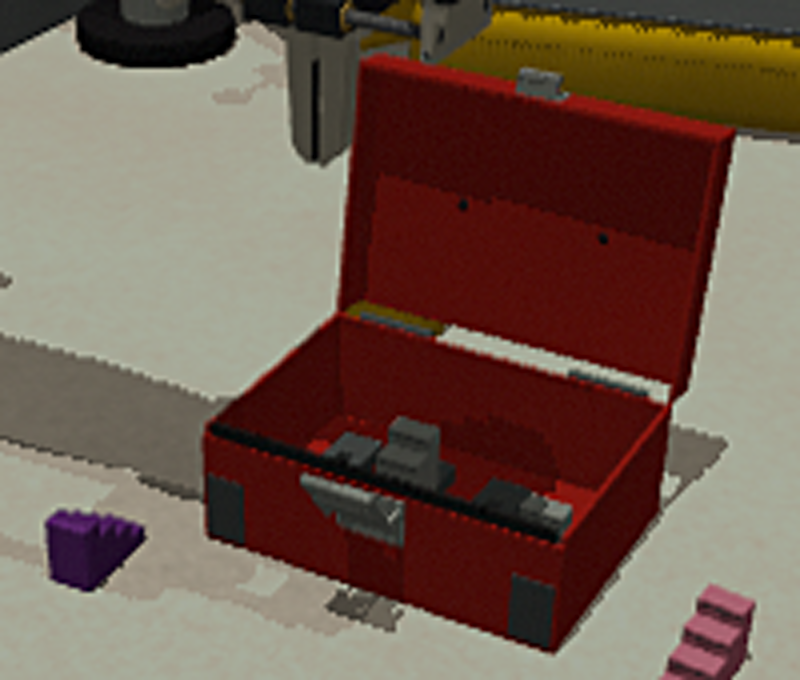

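Emit:
drive_tool(steps=[{"tx": 0, "ty": 0.07, "tz": -0.1, "turn": 0, "jaw": 0}, {"tx": 0.2, "ty": 0.07, "tz": -0.1, "turn": 0, "jaw": 0}, {"tx": 0.4, "ty": 0.07, "tz": -0.1, "turn": 0, "jaw": 0}, {"tx": 0.6, "ty": 0.07, "tz": -0.1, "turn": 0, "jaw": 0}, {"tx": 0.8, "ty": 0.07, "tz": -0.1, "turn": 0, "jaw": 0}, {"tx": 0.9, "ty": 0.07, "tz": -0.1, "turn": 0, "jaw": 0}, {"tx": 1.0, "ty": 0.07, "tz": -0.1, "turn": 0, "jaw": 0}, {"tx": 1.0, "ty": 0.07, "tz": -0.1, "turn": 0, "jaw": 0}])

```text
t: 36.65
tool_pos: [0.5526, 0.3931, 0.3495]
orientation: [-2.199, -2.237, 0.011]
force: [0.5, -0.1, -0.5]
opening: 0.0004
```

```bash
python3 -c "
from h import *
go(.56,.412,.23,91)"
```

```text
t 36.6 at [0.5526 0.3931 0.3495] psi 91.0 F [ 0.5 -0.1 -0.5] op 0.000 -> [0.0635 0.0291 0.3979] turn -0.0001 tilt z [-0.008 -0.002 -1.   ]
```

Emit:
drive_tool(steps=[{"tx": 0.085, "ty": 0.025, "tz": 0, "turn": 0, "jaw": 0}, {"tx": 0.085, "ty": 0.025, "tz": 0, "turn": 0, "jaw": 0}, {"tx": 0.085, "ty": 0.025, "tz": 0.15, "turn": 0, "jaw": 0}, {"tx": 0.085, "ty": 0.025, "tz": 0.28, "turn": 0, "jaw": 0}, {"tx": 0.085, "ty": 0.025, "tz": 0.39, "turn": 0, "jaw": 0}, {"tx": 0.085, "ty": 0.025, "tz": 0.39, "turn": 0, "jaw": 0}])

```text
t: 37.25
tool_pos: [0.5597, 0.4092, 0.2301]
orientation: [-2.208, -2.23, 0.021]
force: [-0.7, 0.0, -1.6]
opening: 0.0005
```

```bash
python3 -c "
from h import *
cam('scene','s19.png');L('scene').crop(230,60,430,280,3,'s19c.png')
go(.56,.22,.23,91)"
```

```text
t 37.3 at [0.5611 0.41   0.2344] psi 90.5 F [0.8 0.1 0. ] op 0.000 -> [-0.6331 -0.0096  0.0175] turn -0.0025 tilt z [-0.007 -0.004 -1.   ]
```

View pics/s19c.png

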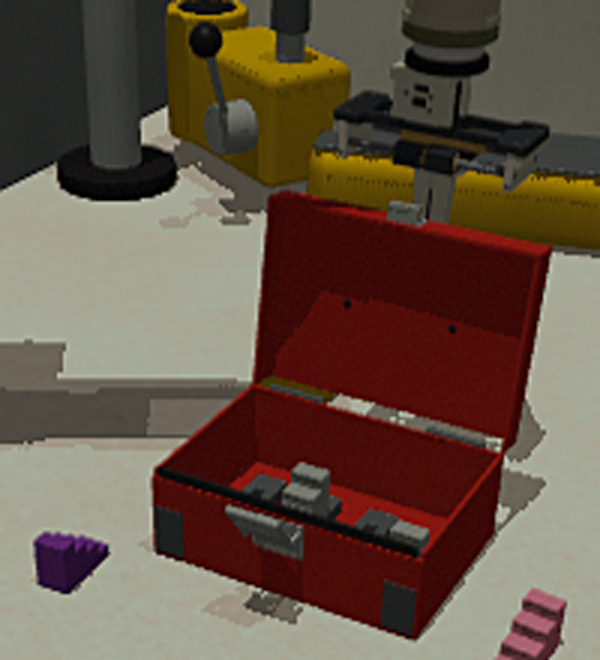

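Emit:
drive_tool(steps=[{"tx": -0.06, "ty": 0, "tz": 0.01, "turn": 0, "jaw": 0}, {"tx": -0.12, "ty": 0, "tz": 0.01, "turn": 0, "jaw": 0}, {"tx": -0.17, "ty": 0, "tz": 0.01, "turn": 0, "jaw": 0}, {"tx": -0.22, "ty": 0, "tz": 0.01, "turn": 0, "jaw": 0}, {"tx": -0.27, "ty": 0, "tz": 0.01, "turn": 0, "jaw": 0}, {"tx": -0.32, "ty": 0, "tz": 0.01, "turn": 0, "jaw": 0}])

```text
t: 37.9
tool_pos: [0.5659, 0.3166, 0.2409]
orientation: [2.21, 2.232, 0.012]
force: [-0.1, 5.7, 6.5]
opening: 0.0003
```

Emit:
drive_tool(steps=[{"tx": -0.05, "ty": -0.01, "tz": 0.0, "turn": 0, "jaw": 0}, {"tx": -0.1, "ty": -0.01, "tz": 0.0, "turn": 0, "jaw": 0}, {"tx": -0.15, "ty": -0.01, "tz": 0.0, "turn": 0, "jaw": 0}, {"tx": -0.2, "ty": -0.01, "tz": 0.0, "turn": 0, "jaw": 0}, {"tx": -0.25, "ty": -0.01, "tz": 0.0, "turn": 0, "jaw": 0}, {"tx": -0.28, "ty": -0.01, "tz": 0.0, "turn": 0, "jaw": 0}, {"tx": -0.28, "ty": -0.01, "tz": 0.0, "turn": 0, "jaw": 0}])

```text
t: 38.6
tool_pos: [0.5625, 0.2292, 0.236]
orientation: [2.213, 2.229, -0.001]
force: [-0.3, 0.0, 0.1]
opening: 0.0003
```

```bash
python3 -c "
from h import *
cam('scene','s20.png');L('scene').crop(230,60,430,280,3,'s20c.png')
go(.56,.2,.228,91)"
```

```text
t 38.6 at [0.5624 0.23   0.236 ] psi 90.4 F [ 0.2  0.7 -0.3] op 0.000 -> [-0.1    -0.0088  0.0268] turn -0.0031 tilt z [-0.    -0.001 -1.   ]
```

View pics/s20c.png

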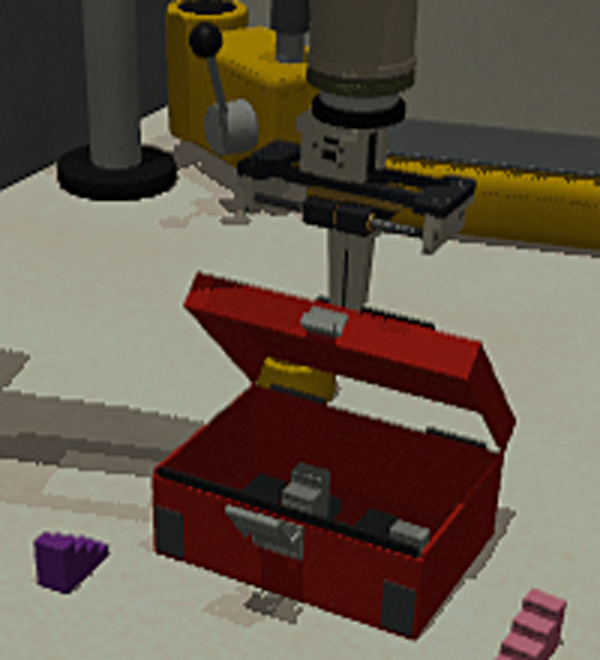

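Emit:
drive_tool(steps=[{"tx": -0.083, "ty": -0.006, "tz": 0.047, "turn": 0, "jaw": 0}, {"tx": -0.11, "ty": -0.006, "tz": 0.09, "turn": 0, "jaw": 0}, {"tx": -0.133, "ty": -0.006, "tz": 0.127, "turn": 0, "jaw": 0}, {"tx": -0.16, "ty": -0.006, "tz": 0.16, "turn": 0, "jaw": 0}, {"tx": -0.177, "ty": -0.006, "tz": 0.187, "turn": 0, "jaw": 0}, {"tx": -0.2, "ty": -0.006, "tz": 0.22, "turn": 0, "jaw": 0}])

```text
t: 39.25
tool_pos: [0.561, 0.1712, 0.1694]
orientation: [-2.211, -2.232, -0.0]
force: [0.4, -0.2, 0.8]
opening: 0.0004
```

Emit:
drive_tool(steps=[{"tx": -0.015, "ty": 0, "tz": 0.02, "turn": 0, "jaw": 0}, {"tx": -0.03, "ty": 0, "tz": 0.05, "turn": 0, "jaw": 0}, {"tx": -0.045, "ty": 0, "tz": 0.08, "turn": 0, "jaw": 0}, {"tx": -0.06, "ty": 0, "tz": 0.11, "turn": 0, "jaw": 0}, {"tx": -0.065, "ty": 0, "tz": 0.13, "turn": 0, "jaw": 0}, {"tx": -0.065, "ty": 0, "tz": 0.13, "turn": 0, "jaw": 0}])

```text
t: 39.85
tool_pos: [0.5609, 0.1512, 0.1302]
orientation: [-2.212, -2.231, 0.002]
force: [0.2, -0.6, 0.1]
opening: 0.0005
```

```bash
python3 -c "
from h import *
cam('scene','s21.png');L('scene').crop(230,60,430,280,3,'s21c.png')
go(.56,.15,.128,91)"
```

```text
t 39.9 at [0.561  0.1515 0.1307] psi 90.5 F [-0.5  0.9  0.3] op 0.000 -> [-0.0048 -0.0035  0.009 ] turn -0.0028 tilt z [-0.001 -0.    -1.   ]
```

View pics/s21c.png

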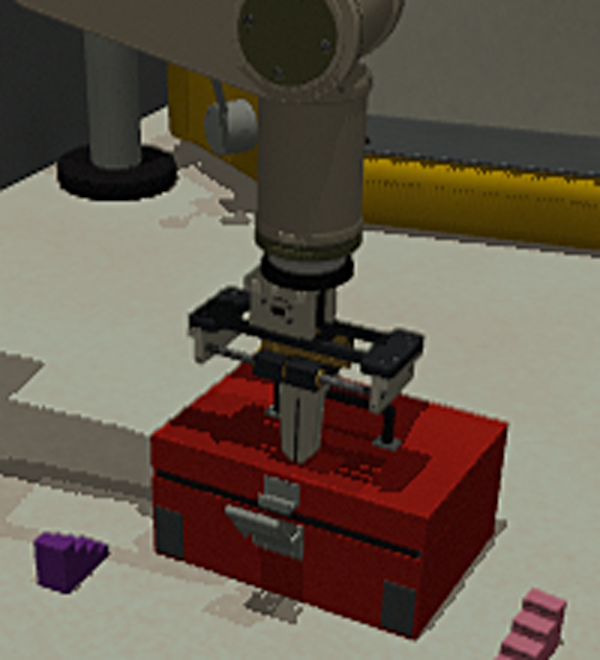

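Emit:
drive_tool(steps=[{"tx": 0, "ty": 0, "tz": -0.12, "turn": 0, "jaw": 0}, {"tx": -0.1, "ty": 0, "tz": -0.15, "turn": 0, "jaw": 0}, {"tx": -0.25, "ty": 0, "tz": -0.15, "turn": 0, "jaw": 0}, {"tx": -0.4, "ty": 0, "tz": -0.15, "turn": 0, "jaw": 0}, {"tx": -0.4, "ty": 0, "tz": -0.15, "turn": 0, "jaw": 0}, {"tx": -0.4, "ty": 0, "tz": -0.15, "turn": 0, "jaw": 0}, {"tx": -0.4, "ty": 0, "tz": -0.15, "turn": 0, "jaw": 0}])

```text
t: 40.6
tool_pos: [0.5624, 0.0326, 0.1762]
orientation: [-2.211, -2.232, -0.001]
force: [-0.5, -0.0, 0.2]
opening: 0.0006
```

```bash
python3 -c "
from h import *
np.set_printoptions(precision=3,suppress=True)
cam('wrist','w22.png');cam('scene','s22.png')
s=L('scene');s.crop(270,170,420,280,5,'s22c.png')
w=L('wrist');P=w.cloud()
go(.562,.035,.115,90.5)
m=(P[...,2]>.05)&(P[...,2]<.135)&(P[...,1]<.112)&(P[...,1]>.04)&(abs(P[...,0]-.56)<.05)
q=P[m]
for a in np.arange(.055,.112,.005):
  k=q[abs(q[:,1]-a)<.0025]
  if len(k): print('%.3f'%a,'x %.4f %.4f'%(k[:,0].min(),k[:,0].max()),'z',np.percentile(k[:,2],[5,50,95]))
m=(abs(P[...,0]-.56)<.1)&(P[...,2]>.118)&(P[...,2]<.14)&(P[...,1]>.11)&(P[...,1]<.17); k=P[m]; print('lid top',len(k),k[:,1].min(),np.polyfit(k[:,1]-.115,k[:,2],1))
"
```

```text
t 40.7 at [0.562 0.033 0.176] psi 90.6 F [ 0.6 -0.6 -0.2] op 0.000 -> [ 0.006 -0.001  0.203] turn 0.0006 tilt z [-0.  0. -1.]
0.060 x 0.5377 0.5879 z [0.119 0.12  0.121]
0.065 x 0.5374 0.5887 z [0.108 0.12  0.122]
0.070 x 0.5370 0.5888 z [0.102 0.108 0.116]
0.075 x 0.5370 0.5888 z [0.098 0.101 0.109]
0.080 x 0.5370 0.5887 z [0.093 0.096 0.102]
0.085 x 0.5372 0.5886 z [0.088 0.091 0.095]
0.090 x 0.5369 0.5882 z [0.082 0.086 0.089]
0.095 x 0.5372 0.5884 z [0.078 0.081 0.084]
0.100 x 0.5418 0.5829 z [0.077 0.079 0.113]
0.105 x 0.5418 0.5828 z [0.077 0.107 0.113]
0.110 x 0.5419 0.5835 z [0.077 0.106 0.107]
lid top 34878 0.11581449088253715 [-0.017  0.129]
```

View pics/w22.png

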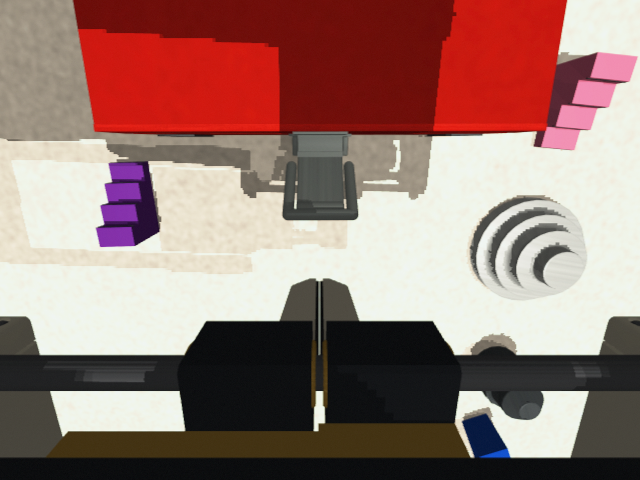

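View pics/s22c.png

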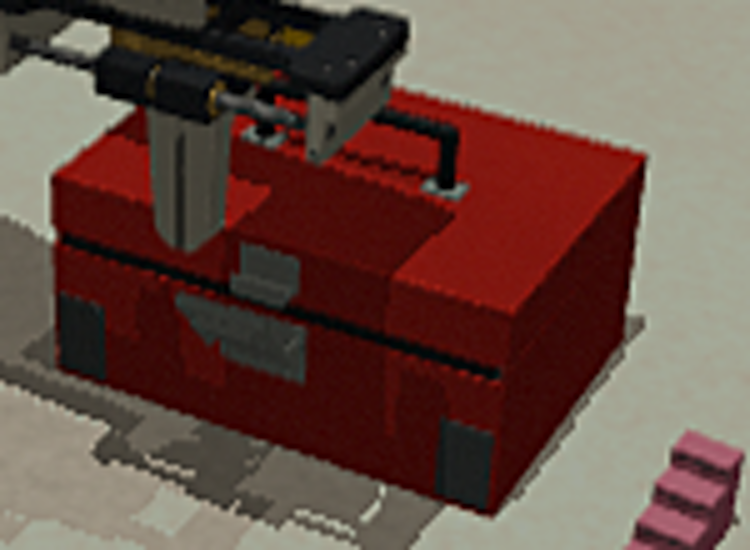

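Emit:
drive_tool(steps=[{"tx": 0.0, "ty": 0, "tz": 0.1, "turn": 0, "jaw": 0}, {"tx": 0.0, "ty": 0, "tz": 0.205, "turn": 0, "jaw": 0}, {"tx": 0.0, "ty": 0, "tz": 0.205, "turn": 0, "jaw": 0}, {"tx": 0.04, "ty": 0, "tz": 0.205, "turn": 0, "jaw": 0}, {"tx": 0.07, "ty": 0, "tz": 0.205, "turn": 0, "jaw": 0}])

```text
t: 41.2
tool_pos: [0.5632, 0.0541, 0.1166]
orientation: [2.21, 2.231, 0.003]
force: [1.3, 0.1, 0.5]
opening: 0.0005
```

Emit:
drive_tool(steps=[{"tx": 0.03, "ty": 0, "tz": 0, "turn": 0, "jaw": 0}, {"tx": 0.06, "ty": 0, "tz": 0, "turn": 0, "jaw": 0}, {"tx": 0.09, "ty": 0, "tz": 0, "turn": 0, "jaw": 0}, {"tx": 0.105, "ty": 0, "tz": 0, "turn": 0, "jaw": 0}, {"tx": 0.105, "ty": 0, "tz": 0, "turn": 0, "jaw": 0}])

```text
t: 41.7
tool_pos: [0.5618, 0.0849, 0.1146]
orientation: [-2.21, -2.232, -0.0]
force: [0.4, -0.2, -0.3]
opening: 0.0005
```

```bash
python3 -c "
from h import *
cam('scene','s23.png')
s=L('scene');s.crop(270,170,420,280,5,'s23c.png')
go(.562,.035,.115,90.5)"
```

```text
t 41.8 at [0.5618 0.0845 0.1145] psi 90.6 F [-1.2 -0.2  0. ] op 0.001 -> [-0.1649 -0.0009 -0.0015] turn 0.0003 tilt z [-0. -0. -1.]
```

View pics/s23c.png

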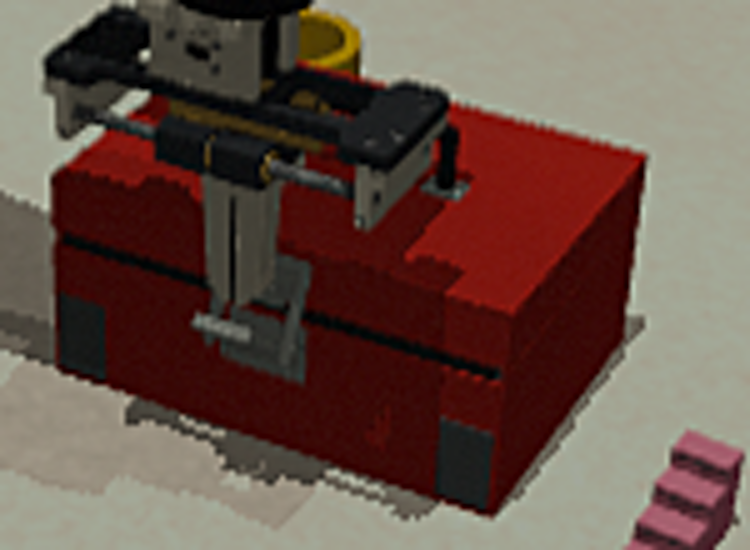

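Emit:
drive_tool(steps=[{"tx": 0, "ty": 0, "tz": -0.1, "turn": 0, "jaw": 0}, {"tx": -0.1, "ty": 0, "tz": -0.2, "turn": 0, "jaw": 0}, {"tx": -0.2, "ty": 0, "tz": -0.2, "turn": 0, "jaw": 0}, {"tx": -0.2, "ty": 0, "tz": -0.2, "turn": 0, "jaw": 0}])

```text
t: 42.15
tool_pos: [0.5633, 0.0208, 0.176]
orientation: [2.213, 2.226, 0.001]
force: [0.3, 0.1, 0.2]
opening: 0.0004
```

```bash
python3 -c "
from h import *
np.set_printoptions(precision=3,suppress=True)
cam('wrist','w24.png');cam('scene','s24.png')
s=L('scene');s.crop(270,170,420,280,5,'s24c.png')
w=L('wrist');P=w.cloud();w.crop(240,80,420,240,4,'w24c.png')
go(.562,.035,.115,90.5)
m=(P[...,2]>.05)&(P[...,2]<.145)&(P[...,1]<.118)&(P[...,1]>.04)&(abs(P[...,0]-.562)<.03)
q=P[m]
for a in np.arange(.05,.118,.005):
  k=q[abs(q[:,1]-a)<.0025]
  if len(k): print('%.3f'%a,'x %.4f %.4f'%(k[:,0].min(),k[:,0].max()),'z',np.percentile(k[:,2],[5,50,95]))
"
```

```text
t 42.2 at [0.562 0.024 0.174] psi 90.4 F [-0.3 -1.  -1.7] op 0.000 -> [ 0.038 -0.     0.198] turn -0.0006 tilt z [-0.  0. -1.]
0.060 x 0.5511 0.5511 z [0.104 0.104 0.104]
0.065 x 0.5462 0.5800 z [0.105 0.108 0.11 ]
0.070 x 0.5461 0.5798 z [0.102 0.106 0.11 ]
0.075 x 0.5459 0.5796 z [0.098 0.1   0.103]
0.080 x 0.5464 0.5797 z [0.093 0.095 0.098]
0.085 x 0.5462 0.5798 z [0.089 0.091 0.093]
0.090 x 0.5374 0.5878 z [0.079 0.086 0.089]
0.095 x 0.5370 0.5882 z [0.08  0.083 0.094]
0.100 x 0.5368 0.5882 z [0.076 0.096 0.112]
0.105 x 0.5366 0.5882 z [0.078 0.11  0.115]
0.110 x 0.5369 0.5882 z [0.079 0.124 0.126]
0.115 x 0.5322 0.5920 z [0.121 0.125 0.13 ]
```

View pics/w24c.png

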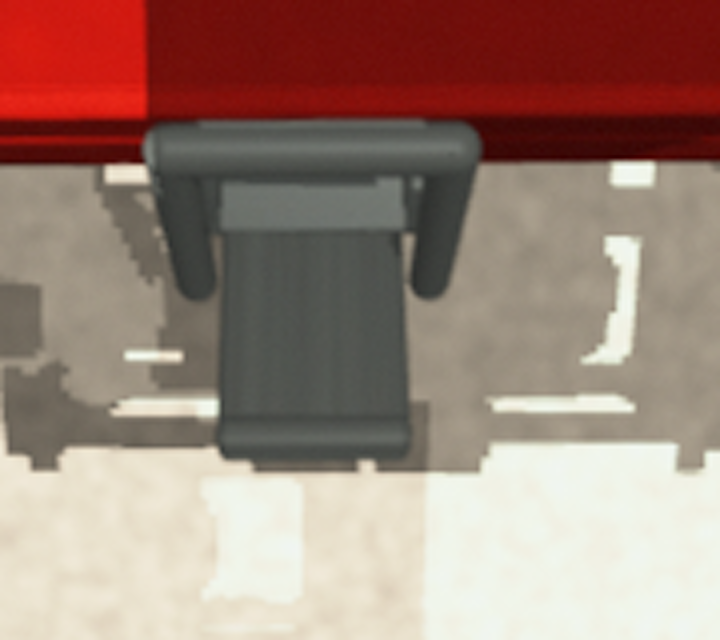

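View pics/s24c.png

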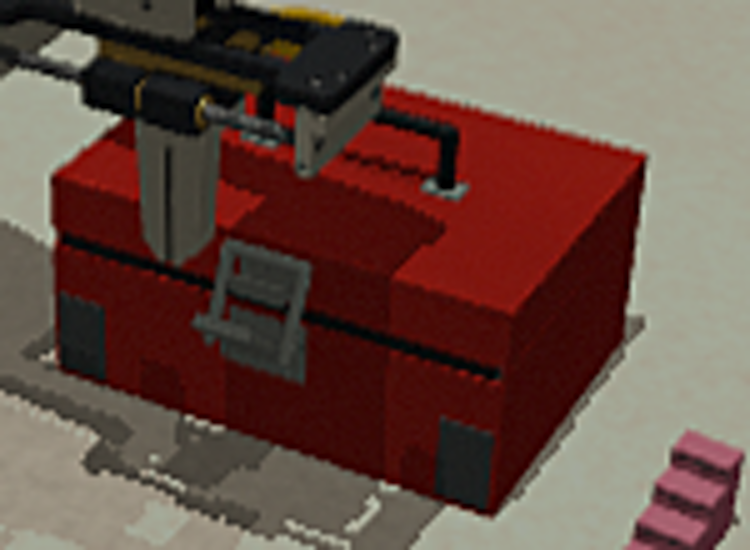

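The loop's crossbar now leans on the lid face above the keeper, at (310,145) in the wrist crop, and the lever tip is free at (315,435). Next I'll press the lever.

Emit:
drive_tool(steps=[{"tx": 0.127, "ty": 0.002, "tz": 0, "turn": 0, "jaw": 0}, {"tx": 0.127, "ty": 0.002, "tz": 0.15, "turn": 0, "jaw": 0}, {"tx": 0.127, "ty": 0.002, "tz": 0.207, "turn": 0, "jaw": 0}, {"tx": 0.12, "ty": 0.002, "tz": 0.23, "turn": 0, "jaw": 0}, {"tx": 0.113, "ty": 0.002, "tz": 0.253, "turn": 0, "jaw": 0}, {"tx": 0.1, "ty": 0.002, "tz": 0.275, "turn": 0, "jaw": 0}])

```text
t: 42.85
tool_pos: [0.5631, 0.0546, 0.0925]
orientation: [2.211, 2.232, 0.002]
force: [1.2, 1.1, 3.4]
opening: 0.0005
```

```bash
python3 -c "
from h import *
cam('scene','s25.png')
s=L('scene');s.crop(270,170,420,280,5,'s25c.png')
go(.562,.05,.073,90.5)"
```

```text
t 42.9 at [0.5629 0.0538 0.0914] psi 90.5 F [0.8 0.3 1. ] op 0.000 -> [-0.0126 -0.0031  0.0613] turn 0.0001 tilt z [ 0.  0. -1.]
```

View pics/s25c.png

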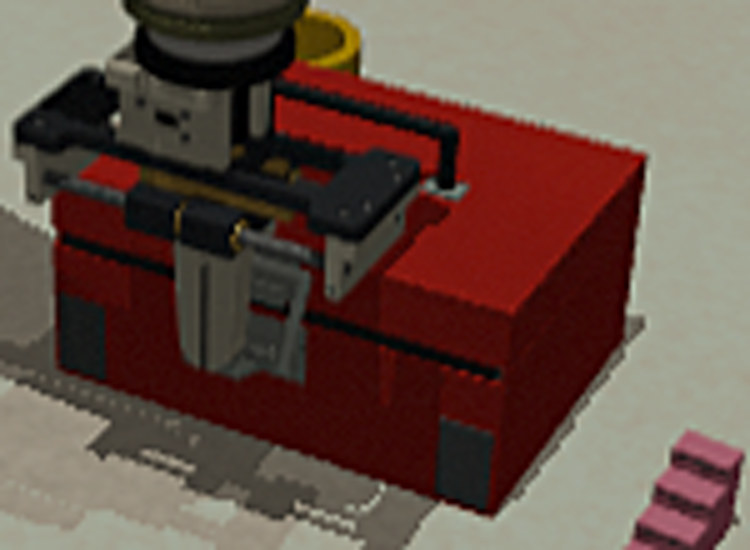

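Emit:
drive_tool(steps=[{"tx": -0.009, "ty": -0.001, "tz": 0.038, "turn": 0, "jaw": 0}, {"tx": -0.013, "ty": -0.001, "tz": 0.061, "turn": 0, "jaw": 0}, {"tx": -0.014, "ty": -0.001, "tz": 0.091, "turn": 0, "jaw": 0}, {"tx": -0.014, "ty": -0.001, "tz": 0.118, "turn": 0, "jaw": 0}, {"tx": -0.014, "ty": -0.001, "tz": 0.118, "turn": 0, "jaw": 0}])

```text
t: 43.4
tool_pos: [0.5626, 0.0501, 0.0559]
orientation: [2.212, 2.231, 0.001]
force: [0.6, -0.6, 0.5]
opening: 0.0002
```

```bash
python3 -c "
from h import *
cam('scene','s26.png')
s=L('scene');s.crop(270,170,420,280,5,'s26c.png')
go(.562,.0525,.046,90.5)"
```

```text
t 43.5 at [0.5622 0.0499 0.0561] psi 90.5 F [-0.5 -0.1 -0.3] op 0.000 -> [ 0.0085 -0.0007  0.0337] turn 0.0001 tilt z [-0.001 -0.    -1.   ]
```

View pics/s26c.png

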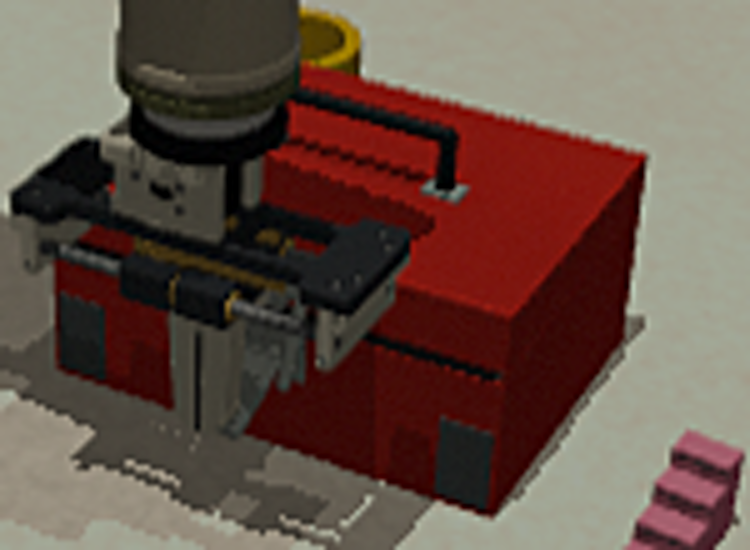

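```bash
python3 -c "
from h import *
cam('wrist','w26.png')"
```

```text
(no output)
```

View pics/w26.png

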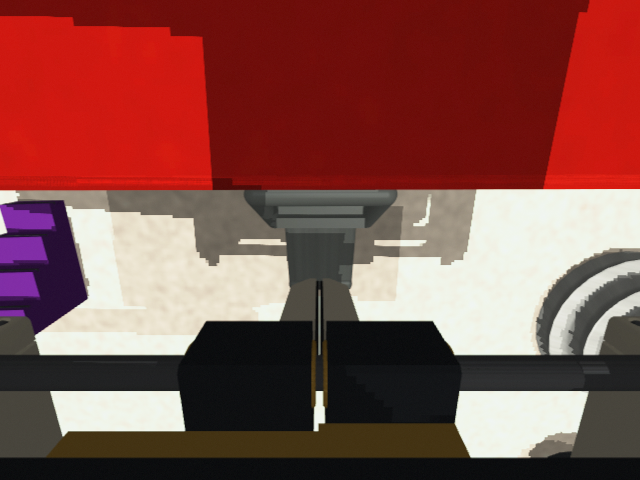

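Emit:
drive_tool(steps=[{"tx": 0.009, "ty": 0, "tz": 0.034, "turn": 0, "jaw": 0}, {"tx": 0.02, "ty": 0, "tz": 0.047, "turn": 0, "jaw": 0}, {"tx": 0.034, "ty": 0, "tz": 0.06, "turn": 0, "jaw": 0}, {"tx": 0.034, "ty": 0, "tz": 0.06, "turn": 0, "jaw": 0}])

```text
t: 43.9
tool_pos: [0.5625, 0.0596, 0.0382]
orientation: [2.211, 2.231, -0.001]
force: [2.4, -3.0, 1.2]
opening: 0.0006
```

Emit:
drive_tool(steps=[{"tx": 0.017, "ty": 0, "tz": 0.0, "turn": 0, "jaw": 0}, {"tx": 0.034, "ty": 0, "tz": 0.0, "turn": 0, "jaw": 0}, {"tx": 0.045, "ty": 0, "tz": 0.0, "turn": 0, "jaw": 0}, {"tx": 0.045, "ty": 0, "tz": 0.0, "turn": 0, "jaw": 0}])

```text
t: 44.3
tool_pos: [0.5617, 0.073, 0.0381]
orientation: [2.211, 2.231, -0.003]
force: [0.4, -4.4, 1.3]
opening: 0.0003
```

```bash
python3 -c "
from h import *
cam('wrist','w27.png');cam('scene','s27.png')
L('wrist').crop(200,140,440,320,3,'w27c.png')
go(.562,.0765,.048,90.5)"
```

```text
t 44.4 at [0.5617 0.073  0.0381] psi 90.5 F [ 0.5 -4.4 -0.4] op 0.000 -> [ 0.0116  0.0011 -0.033 ] turn 0.0001 tilt z [-0.001 -0.001 -1.   ]
```

View pics/w27c.png

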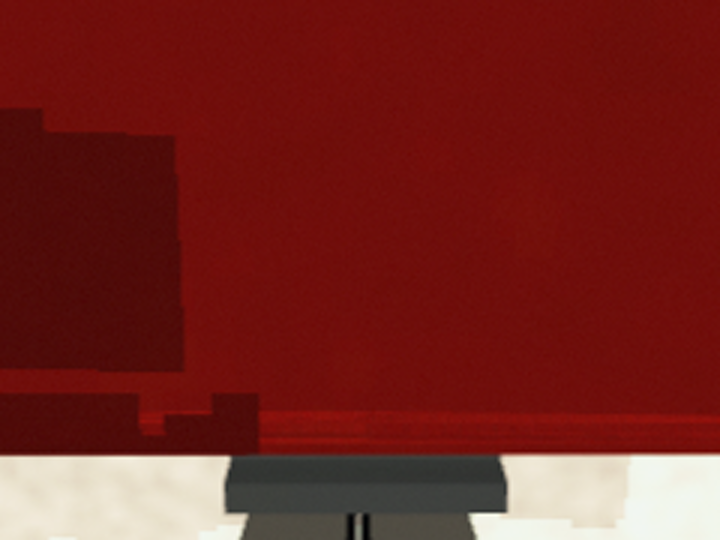

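Emit:
drive_tool(steps=[{"tx": 0.0, "ty": 0, "tz": -0.04, "turn": 0, "jaw": 0}, {"tx": 0.0, "ty": 0, "tz": -0.04, "turn": 0, "jaw": 0}, {"tx": 0.02, "ty": 0, "tz": -0.04, "turn": 0, "jaw": 0}, {"tx": 0.035, "ty": 0, "tz": -0.04, "turn": 0, "jaw": 0}, {"tx": 0.045, "ty": 0, "tz": -0.04, "turn": 0, "jaw": 0}])

```text
t: 44.9
tool_pos: [0.5621, 0.0858, 0.0503]
orientation: [2.21, 2.23, -0.003]
force: [1.5, -11.1, -4.3]
opening: 0.0005
```

Emit:
drive_tool(steps=[{"tx": 0.01, "ty": 0, "tz": 0, "turn": 0, "jaw": 0}, {"tx": 0.018, "ty": 0, "tz": 0, "turn": 0, "jaw": 0}, {"tx": 0.018, "ty": 0, "tz": 0, "turn": 0, "jaw": 0}])

```text
t: 45.2
tool_pos: [0.5615, 0.0916, 0.0498]
orientation: [2.211, 2.231, -0.004]
force: [0.6, -8.1, -2.3]
opening: 0.0005
```

Emit:
drive_tool(steps=[{"tx": 0.008, "ty": 0, "tz": 0, "turn": 0, "jaw": 0}, {"tx": 0.008, "ty": 0, "tz": 0, "turn": 0, "jaw": 0}])

```text
t: 45.4
tool_pos: [0.5614, 0.0915, 0.0499]
orientation: [2.21, 2.229, -0.008]
force: [0.1, -20.2, -1.1]
opening: 0.0006
```

Solid stop: the lever or loop is flat. I'll back off and inspect.

Emit:
drive_tool(steps=[{"tx": -0.1, "ty": 0, "tz": 0, "turn": 0, "jaw": 0}, {"tx": -0.25, "ty": 0, "tz": 0, "turn": 0, "jaw": 0}, {"tx": -0.35, "ty": 0, "tz": -0.2, "turn": 0, "jaw": 0}, {"tx": -0.5, "ty": 0, "tz": -0.4, "turn": 0, "jaw": 0}, {"tx": -0.5, "ty": 0, "tz": -0.4, "turn": 0, "jaw": 0}, {"tx": -0.5, "ty": 0, "tz": -0.4, "turn": 0, "jaw": 0}])

```text
t: 46.0
tool_pos: [0.5669, -0.0578, 0.1773]
orientation: [2.208, 2.222, 0.008]
force: [0.5, 0.9, 0.2]
opening: 0.0003
```

```bash
python3 -c "
from h import *
np.set_printoptions(precision=3,suppress=True)
cam('wrist','w28.png');cam('scene','s28.png')
L('scene').crop(270,170,420,280,5,'s28c.png');w=L('wrist');w.crop(220,100,420,250,4,'w28c.png')
P=w.cloud()
m=(abs(P[...,0]-.56)<.1)&(P[...,2]>.112)&(P[...,2]<.14)&(P[...,1]>.125)&(P[...,1]<.17); k=P[m]; print('lid top',len(k),np.polyfit(k[:,1]-.115,k[:,2],1))
S=L('scene');Q=S.cloud()
m=(abs(Q[...,0]-.562)<.014)&(Q[...,2]>.005)&(Q[...,2]<.12)&(Q[...,1]<.125)&(Q[...,1]>.05);q=Q[m]
for z in np.arange(.012,.12,.008):
  k=q[abs(q[:,2]-z)<.004]; print('%.3f'%z,len(k),np.percentile(k[:,1],[10,50,90]) if len(k) else '')
go(.5,.0,.3,90)"
```

```text
Traceback (most recent call last):
TypeError: expected non-empty vector for x
```

View pics/s28c.png

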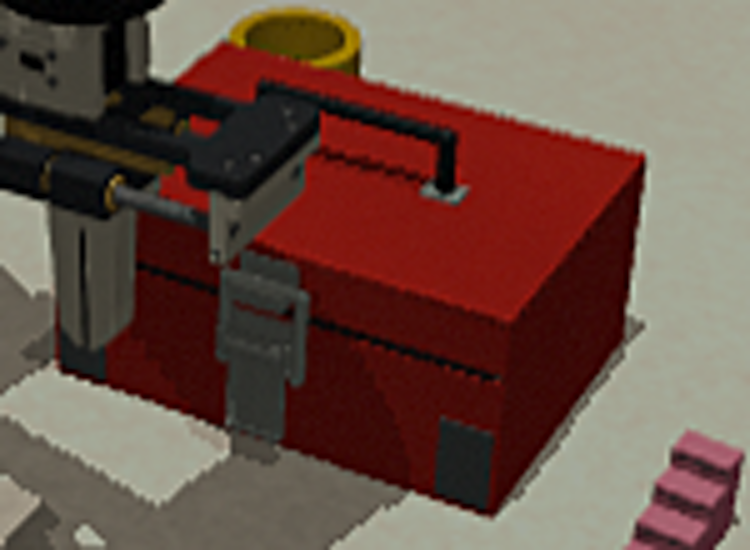

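View pics/w28c.png

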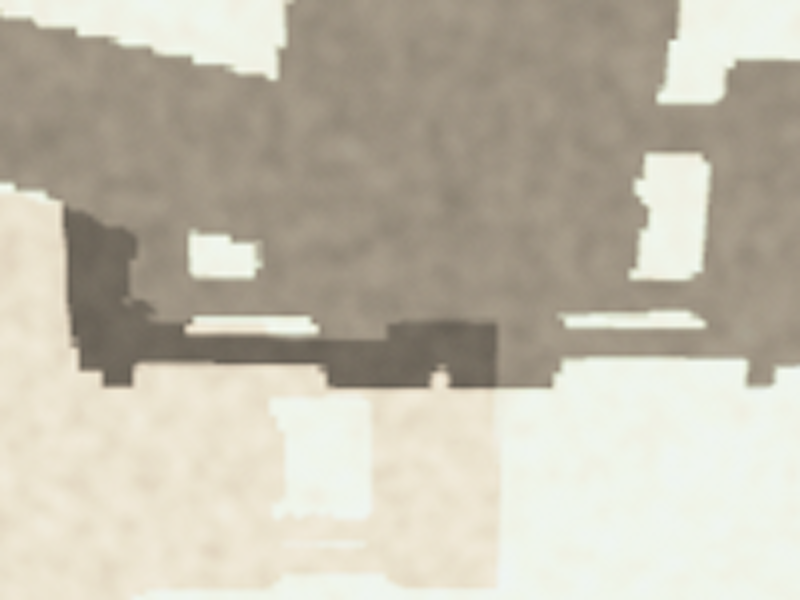

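```bash
python3 -c "
from h import *
np.set_printoptions(precision=4,suppress=True)
S=L('scene');Q=S.cloud()
for x0,n in ((.562,'lever'),(.60,'box')):
  m=(abs(Q[...,0]-x0)<.013)&(Q[...,2]>.005)&(Q[...,2]<.14)&(Q[...,1]<.125)&(Q[...,1]>.05);q=Q[m]
  for z in np.arange(.016,.135,.010):
    k=q[abs(q[:,2]-z)<.005]; print(n,'%.3f'%z,len(k),np.percentile(k[:,1],[10,50,90]) if len(k) else '')
m=(abs(Q[...,0]-.64)<.04)&(Q[...,2]>.11)&(Q[...,2]<.14)&(Q[...,1]>.13)&(Q[...,1]<.3);k=Q[m];print('lid',np.polyfit(k[:,1]-.114,k[:,2],1),len(k))
"
```

```text
lever 0.016 16 [0.0956 0.0979 0.1082]
lever 0.026 30 [0.0951 0.0985 0.1006]
lever 0.036 31 [0.0971 0.099  0.1033]
lever 0.046 29 [0.0966 0.0987 0.1029]
lever 0.056 26 [0.0977 0.0996 0.1012]
lever 0.066 29 [0.0985 0.1006 0.1144]
lever 0.076 47 [0.096  0.1035 0.1131]
lever 0.086 20 [0.1108 0.113  0.1157]
lever 0.096 9 [0.0975 0.1004 0.1016]
lever 0.106 58 [0.0971 0.1046 0.1131]
lever 0.116 31 [0.1109 0.1136 0.1155]
lever 0.126 34 [0.1123 0.1164 0.1216]
box 0.016 26 [0.1135 0.1149 0.1166]
box 0.026 26 [0.114  0.1152 0.1167]
box 0.036 24 [0.1139 0.1152 0.118 ]
box 0.046 28 [0.1131 0.1154 0.1176]
box 0.056 26 [0.1133 0.1151 0.1181]
box 0.066 30 [0.106  0.1141 0.1165]
box 0.076 31 [0.1116 0.1149 0.117 ]
box 0.086 31 [0.1129 0.1153 0.1178]
box 0.096 32 [0.1091 0.1164 0.1173]
box 0.106 28 [0.1129 0.1152 0.1178]
box 0.116 29 [0.113  0.1142 0.1162]
box 0.126 37 [0.1143 0.1178 0.1236]
lid [-0.0015  0.1259] 994
```

The loop is hooked, the lid slope is about 0, and the lever is within about 0.04 rad of flat. I'll press once more with the narrow side of the fingers, so they bear on the lever and not on the loop legs.

Emit:
drive_tool(steps=[{"tx": 0, "ty": 0, "tz": 0, "turn": 0.5, "jaw": 0}, {"tx": 0, "ty": 0, "tz": 0, "turn": 0.5, "jaw": 0}, {"tx": 0, "ty": 0, "tz": 0, "turn": 0.5, "jaw": 0}, {"tx": 0, "ty": 0, "tz": 0, "turn": 0.5, "jaw": 0}, {"tx": 0, "ty": 0, "tz": 0, "turn": 0.5, "jaw": 0}, {"tx": 0, "ty": 0, "tz": 0, "turn": 0.5, "jaw": 0}, {"tx": 0, "ty": 0, "tz": 0, "turn": 0.5, "jaw": 0}, {"tx": 0, "ty": 0, "tz": 0, "turn": 0.5, "jaw": 0}, {"tx": 0, "ty": 0, "tz": 0, "turn": 0.5, "jaw": 0}, {"tx": 0, "ty": 0, "tz": 0, "turn": 0.5, "jaw": 0}, {"tx": 0, "ty": 0, "tz": 0, "turn": 0.5, "jaw": 0}])

```text
t: 47.2
tool_pos: [0.562, -0.0533, 0.1679]
orientation: [-3.14, -0.007, 0.006]
force: [-0.1, -1.0, 0.9]
opening: 0.0002
```

```bash
python3 -c "
from h import *
go(.562,.045,.055,1)"
```

```text
t 47.2 at [ 0.562  -0.0533  0.1679] psi 0.3 F [-0.1 -1.   0.9] op 0.000 -> [ 0.003  -0.327   0.3768] turn -0.0041 tilt z [-0.004  0.001 -1.   ]
```

Emit:
drive_tool(steps=[{"tx": 0, "ty": -0.1, "tz": 0.15, "turn": -0.004, "jaw": 0}, {"tx": 0, "ty": -0.1, "tz": 0.28, "turn": -0.004, "jaw": 0}, {"tx": 0, "ty": -0.1, "tz": 0.377, "turn": -0.004, "jaw": 0}, {"tx": 0, "ty": -0.1, "tz": 0.377, "turn": -0.004, "jaw": 0}, {"tx": 0, "ty": -0.2, "tz": 0.377, "turn": -0.004, "jaw": 0}, {"tx": 0, "ty": -0.3, "tz": 0.377, "turn": -0.004, "jaw": 0}, {"tx": 0, "ty": -0.38, "tz": 0.377, "turn": -0.004, "jaw": 0}, {"tx": 0, "ty": -0.38, "tz": 0.377, "turn": -0.004, "jaw": 0}])

```text
t: 48.0
tool_pos: [0.5624, 0.0622, 0.0585]
orientation: [-3.14, -0.039, -0.001]
force: [0.2, 1.2, -0.3]
opening: 0.0003
```

Emit:
drive_tool(steps=[{"tx": 0, "ty": 0, "tz": 0.022, "turn": 0, "jaw": 0}, {"tx": 0, "ty": -0.03, "tz": 0.022, "turn": 0, "jaw": 0}, {"tx": 0, "ty": -0.055, "tz": 0.022, "turn": 0, "jaw": 0}, {"tx": 0, "ty": -0.07, "tz": 0.022, "turn": 0, "jaw": 0}, {"tx": 0, "ty": -0.07, "tz": 0.022, "turn": 0, "jaw": 0}])

```text
t: 48.5
tool_pos: [0.562, 0.0804, 0.0511]
orientation: [-3.141, -0.034, -0.0]
force: [-0.0, -1.1, 0.3]
opening: 0.0003
```

Emit:
drive_tool(steps=[{"tx": 0, "ty": -0.012, "tz": 0, "turn": 0, "jaw": 0}, {"tx": 0, "ty": -0.024, "tz": 0, "turn": 0, "jaw": 0}, {"tx": 0, "ty": -0.024, "tz": 0, "turn": 0, "jaw": 0}])

```text
t: 48.8
tool_pos: [0.5619, 0.0833, 0.0511]
orientation: [3.136, 0.032, -0.0]
force: [-1.5, -19.2, 1.9]
opening: 0.0003
```

Emit:
drive_tool(steps=[{"tx": 0, "ty": 0.1, "tz": 0, "turn": 0, "jaw": 0}, {"tx": 0, "ty": 0.25, "tz": 0, "turn": 0, "jaw": 0}, {"tx": 0, "ty": 0.4, "tz": -0.1, "turn": 0, "jaw": 0}, {"tx": 0, "ty": 0.5, "tz": -0.25, "turn": 0, "jaw": 0}, {"tx": 0, "ty": 0.65, "tz": -0.4, "turn": 0, "jaw": 0}, {"tx": 0, "ty": 0.8, "tz": -0.55, "turn": 0, "jaw": 0}, {"tx": 0, "ty": 0.9, "tz": -0.7, "turn": 0, "jaw": 0}, {"tx": 0, "ty": 1, "tz": -0.7, "turn": 0, "jaw": 0}, {"tx": 0, "ty": 1, "tz": -0.7, "turn": 0, "jaw": 0}, {"tx": 0, "ty": 1, "tz": -0.7, "turn": 0, "jaw": 0}])

```text
t: 49.8
tool_pos: [0.5685, -0.2148, 0.2622]
orientation: [3.14, 0.029, 0.003]
force: [-0.4, 0.6, -0.1]
opening: 0.0003
```

```bash
python3 -c "
from h import *
np.set_printoptions(precision=4,suppress=True)
cam('scene','s30.png');cam('top','t30.png')
S=L('scene');Q=S.cloud();S.crop(270,170,420,280,5,'s30c.png')
m=(abs(Q[...,0]-.562)<.013)&(Q[...,2]>.018)&(Q[...,2]<.06)&(Q[...,1]<.106)&(Q[...,1]>.05);q=Q[m];print('lever',np.polyfit(q[:,2],q[:,1],1),len(q))
m=(abs(Q[...,0]-.62)<.02)&(Q[...,2]>.018)&(Q[...,2]<.06)&(Q[...,1]<.125)&(Q[...,1]>.1);q=Q[m];print('box',np.polyfit(q[:,2],q[:,1],1),len(q))
m=(abs(Q[...,0]-.56)<.11)&(Q[...,2]>.11)&(Q[...,2]<.14)&(Q[...,1]>.13)&(Q[...,1]<.3);k=Q[m];print('lid',np.polyfit(k[:,1]-.114,k[:,2],1),len(k))
t=L('top');P=t.cloud()
def rect(x0,y0,x1,y1,zmin,zmax):
    p=P[y0:y1,x0:x1].reshape(-1,3); p=p[(p[:,2]>zmin)&(p[:,2]<zmax)]
    r=cv2.minAreaRect(p[:,:2].astype(np.float32)); print(np.round(r[0],4))
rect(365,140,398,178,.01,.1);rect(296,130,350,182,.01,.1);rect(100,290,150,340,.01,.07)
go(.5,0,.3,0)"
```

```text
lever [0.0532 0.0969] 115
box [-0.0067  0.1159] 177
lid [-0.0009  0.1259] 2341
[ 0.7635 -0.134 ]
[0.7762 0.0054]
[0.3932 0.4608]
t 49.9 at [ 0.5678 -0.2119  0.2595] psi 1.2 F [-0.3 -0.9 -0.4] op 0.000 -> [-0.2111 -0.711  -0.1337] turn 0.0068 tilt z [-0.002  0.001 -1.   ]
```

View pics/s30.png

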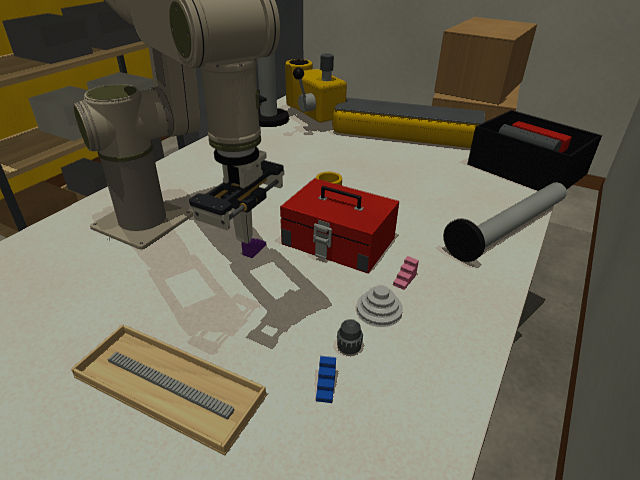

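View pics/s30c.png

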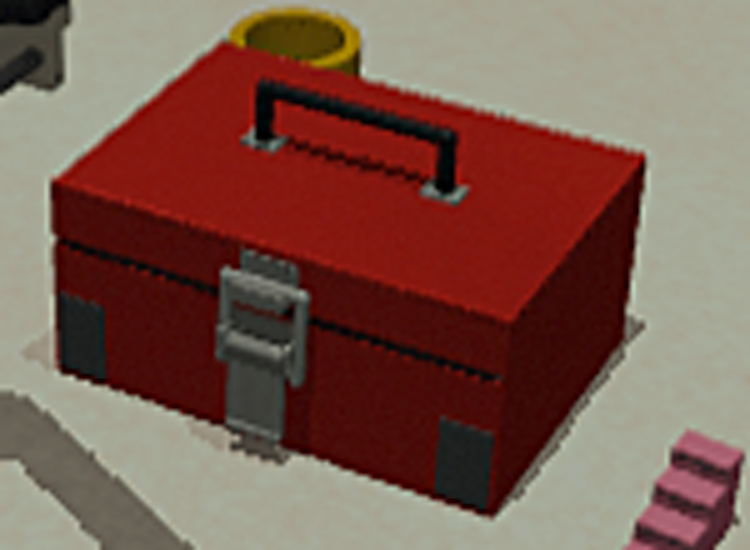

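```bash
python3 -c "
from h import *
print(robot.close_job())"
```

```text
the job is handed in; nothing more can be done
None
```

The hold-down kit is packed and the toolbox is latched; I handed the job in at about 50 s of the 210 s allowed.

- **Rack:** it lies flat in the plywood tray.
- **Parts:** all three strap clamps and both grey stepped blocks are in the toolbox. One block sits on top of a clamp. None was knocked aside that I saw.
- **Lid and latch:** the lid is shut, the wire loop is hooked in the keeper, and the lever was pressed down twice to a solid stop at about 20 N.

**Last checks:**
- The lid was flush, with a slope of about -0.001, compared with about 0.02 when it was only resting on the seal.
- The chuck, pulley and collar were within about 1 mm of where they started. The blue, pink and purple look-alikes were not touched.
- **One check disagreed slightly:** the depth fit of the lever face still showed about 0.05 rad off flat. The lever's tip is curled and the depth readings are noisy. Both presses met the stop, so I take the lever as fully down.

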